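Lay a bricked wooden blank in running bond

TASK

Use the scraper block, never the bare fingers, to sweep every wood chip off the glue-up board, and then put the block back down on the bench, clear of the board. Then dry-lay all the loose wooden bricks flat along the middle of the board in staggered courses, working away from the end stop with gaps of about 2 mm: the bottom course is two whole bricks and then a half brick, the second course starts with the other half brick above the stop end so that its whole bricks sit half a length off those below (fill it, as far as the bricks go, to two whole ones), and a fifth whole brick, if there is one, starts the third course at the stop end; leave the glue bottle, clamp and hand tool where they are.

Things in the scene. Friction and masses are not known exactly. Their poses are not given: they have to be found in the camera images.
- board: fixed plywood glue-up board lying on the bench, 206 long (its x) x 84 wide (its y) x 8 mm thick, origin at the centre of its underside. At its -x end stands the end stop, a dark wooden cleat 12 thick, 50 wide, rising 20 mm above the board's top. Two thin black pencil lines, 32 mm apart, mark the strip along the middle where bricks are laid
- start (a point): point on the board's top surface, on its long centreline, at the inner face of the end stop: where the courses start. Its x runs along the board away from the stop (194 mm of clear board ahead), y across it, z up
- brick1: loose whole brick of pale wood, 64 (its x) x 28 x 28 mm, 45 g, origin at its centre; may be absent (3 to 5 of the five are there)
- brick2: loose whole brick of pale wood, 64 (its x) x 28 x 28 mm, 45 g, origin at its centre; may be absent (3 to 5 of the five are there)
- brick3: loose whole brick of pale wood, 64 (its x) x 28 x 28 mm, 45 g, origin at its centre; may be absent (3 to 5 of the five are there)
- brick4: loose whole brick of pale wood, 64 (its x) x 28 x 28 mm, 45 g, origin at its centre; may be absent (3 to 5 of the five are there)
- brick5: loose whole brick of pale wood, 64 (its x) x 28 x 28 mm, 45 g, origin at its centre; may be absent (3 to 5 of the five are there)
- half1: loose half brick of the same pale wood, 31 (its x) x 28 x 28 mm, 22 g, origin at its centre
- half2: loose half brick of the same pale wood, 31 (its x) x 28 x 28 mm, 22 g, origin at its centre
- scraper: scraper block standing on the bench: dark wooden block with a steel sole, 96 long (its x) x 26 thick (its y) x 55 mm tall (its z), about 150 g, origin at the centre of its underside; put down anywhere on the bench off the board when done; longer than the board is wide, gripped from above across its 26 mm
- chip1: loose wood chip 16 x 12 x 6 mm (its x, y, z), 10 g, lying on the board, origin at the centre of its underside; may be absent (2 to 4 of the four are there)
- chip2: loose wood chip 16 x 12 x 6 mm (its x, y, z), 10 g, lying on the board, origin at the centre of its underside; may be absent (2 to 4 of the four are there)
- chip3: loose wood chip 16 x 12 x 6 mm (its x, y, z), 10 g, lying on the board, origin at the centre of its underside; may be absent (2 to 4 of the four are there)
- chip4: loose wood chip 16 x 12 x 6 mm (its x, y, z), 10 g, lying on the board, origin at the centre of its underside; may be absent (2 to 4 of the four are there)
- glue: bystander: amber glue bottle, 42 mm across, 85 mm tall, standing on the bench, origin at the centre of its underside; leave alone
- clamp: bystander: blue clamp lying on the bench, about 120 x 120 mm, 16 mm high; leave alone
- chisel: bystander: hand tool with a wooden handle, 200 mm long, lying on the bench; leave alone
Mind the look-alikes: they are no part of the job. Leave any pink look-alike of the brick4 alone. What is shaped like the half2 but purple is not meant.

How it is judged:
By the outcome, as a careful person would: the job done as asked, in the order asked, and still so for the second after the job is handed in, with the robot touching nothing.
Of brick1, brick2, brick3, brick4, brick5 only 3 to 5 are there at a start; the rules pass over those that are not, and their reading is None.
Of chip1, chip2, chip3, chip4 only 2 to 4 are there at a start; the rules pass over those that are not, and their reading is None.
At some moment in a run one of scraper, brick1, brick2, brick3, brick4, brick5, half1, half2 may be knocked a few centimetres aside while the robot is not near it.
Once in a run the grip may slacken for a moment while it holds something.
It also fails if it takes over 210 s, if anything falls off the work surface, if the arm or the gripper's body presses on something with over 40 N, if the wrist force passes 120 N, or if a joint passes its speed limit or range.

ROBOT

A 7-joint arm with a two-finger parallel gripper is mounted at the origin on the work surface. World frame = base frame: x ahead of the robot, y to its left, z up, the work surface at z = 0. Lengths are in m, angles in rad, forces in N, time in s.
With the tool pointing down it reaches from about 0.4 to 0.925 m from the base axis. Payload 5.6 kg.
Tool frame: the origin (TCP) lies between the finger pads; the fingertips stand 17 mm ahead of it and the grasp point (between the pads) lies 2 mm behind it; z points along the fingers, y is the line along which they close (so a half turn about z gives the same grasp; the last joint's range is limited). The gripper opens to 85 mm and grips with 20 to 120 N. Pads are 22 mm wide; open, the fingers measure 114 mm over their backs; the gripper's body (76 mm by 85 mm) begins 54 mm behind the grasp point. The pads swing forward as they close: fully open they stand 13 mm farther back than shut.
Start: joints at [1.122, 0.468, -0.012, 1.603, 0.006, 1.071, -0.056], TCP at [0.257, -0.597, 0.248] pointing down, gripper open.
Joint ranges: [-2.53, 2.53], [-0.31, 2.02], [-1.57, 1.55], [0.28, 2.44], [-1.29, 4.43], [0.15, 1.84], [-2.92, 2.92]. Speed limits (rad/s): [2.57, 2.57, 3.14, 3.14, 3.14, 3.14, 3.14].

INTERFACE

Orientations are given as a rotation vector (axis times angle).
In Python, from workcell import manip gives the robot as it stands. The module is installed in compiled form; this text tells all that it offers.
- The arm moves only by the tool play_rows, never from a script. Its argument "moves" is a list that holds one entry, the list of rows, each a list of 6 numbers: the shift along the tool's x, y, z each as a share of 250 mm, from -1 to 1, then the turn, a rotation vector about the tool's x, y, z each as a share of 0.5 rad, from -1 to 1. A call has 1 to 12 rows; each row is the pose to reach, as a shift and turn from the pose commanded when the call began, along the tool's axes at that moment; what a row does not reach only later rows make up. A row lasts 1/10 s, in which the tool goes at most 50 mm and 8.59 degrees, less where a joint would pass 70% of its speed; a pose out of reach is approached as far as the arm can. A call with a number of a shift or a turn outside -1 to 1 is refused whole. A call with a gripper value outside its range is refused whole. "claw" is the opening, from 0 (shut) to 1 (fully open), set as the call begins (left out, the last holds). The fingers move at their own pace and stop on an object; "grip_force" is the grip in N (left out, the last holds). Time passes only in rows, so rows that repeat a pose let the fingers close. It gives the time, the measured TCP pose, the force, the opening and the grip force at its end, in the units of the state.
- manip.sense(): the state, without advancing time (a new reading comes with each control period).
- manip.capture(name): name is "scene" or "top" or "wrist"; returns a dict with "frame" (480x640x3 uint8, red, green, blue), "camera_matrix" (3x3 intrinsics, pixels), "rvec" (rotation vector, rad) and "tvec" (3), from world to camera coordinates, as OpenCV has them; the wrist camera has in their place "hand_eye" (4x4, takes a point from camera to tool coordinates, whose origin is the TCP and whose axes are the flange's). Camera axes: x right, y down, z forward; pixel columns grow to the right and rows downward; lengths in m; the calibration is good to about 2 mm. A picture is of the moment at which its call begins: read the wrist's pose just before it. There is no depth.
- manip.sign_off(): hands the job in; it is judged then, once.
The state is a dict: "clock": time; "q": joint angles; "joint_velocities": joint speeds; "tau": joint torques, N m; "ee_pos": TCP position; "orientation": TCP orientation; "force": force on the tool from outside, world axes, zero at the start; "ft_torque": the same for the moment, N m; "gripper_width": opening from 0.0 (shut) to 1.0 (fully open); "grasp_force": force on a finger pad.
Only numpy, scipy, OpenCV 4.12 (cv2) and the standard library are available. Lean on these libraries where they do the work, as an engineer would, in place of code of your own. Each camera call takes 0.05 s, during which the arm holds its last target. There are 200 camera calls.

## Working session

There is one attempt and no reset: what is moved stays moved. The work goes in short steps, Python scripts to look and compute and a tool call to move; the robot and the scene stay as the last step left them, time stands still between calls to the robot, and variables do not carry over. Pictures are saved under pics/ and viewed, at most 14 in all, crops included, and the job is handed in when it is done.

Besides the shell and the picture viewer there is one more tool, called after "Emit:" as name([rows], argument=value, ...), one row to a line, values as JSON. play_rows: Moves the arm, as the interface text tells. Shift numbers are shares of 250 mm and turn numbers shares of 0.5 rad, none past 1 either way. Its arguments: {"type":"object","properties":{"moves":{"type":"array","items":{"type":"array","items":{"type":"array","items":{"type":"number","minimum":-1,"maximum":1}}}},"claw":{"type":"number"},"grip_force":{"type":"number"}},"required":["moves"]}

```bash
mkdir -p pics; cat > h.py <<'E'
import numpy as np, cv2
from workcell import manip
from scipy.spatial.transform import Rotation as R
def snap(n, fn=None):
    s=manip.sense(); c=manip.capture(n)
    if fn: cv2.imwrite('pics/'+fn, c['frame'][:,:,::-1])
    K=np.array(c['camera_matrix'])
    if n=='wrist':
        H=np.array(c['hand_eye']); T=np.eye(4); T[:3,:3]=R.from_rotvec(s['orientation']).as_matrix(); T[:3,3]=s['ee_pos']
        M=T@H; Rcw=M[:3,:3]; o=M[:3,3]
    else:
        Rm=R.from_rotvec(np.array(c['rvec']).ravel()).as_matrix(); Rcw=Rm.T; o=-Rm.T@np.array(c['tvec']).ravel()
    return c['frame'],K,Rcw,o
def ray(px,K,Rcw,o,z):
    px=np.atleast_2d(px).astype(float)
    d=np.c_[px,np.ones(len(px))]@np.linalg.inv(K).T@Rcw.T
    return o+d*((z-o[2])/d[:,2])[:,None]
def proj(P,K,Rcw,o):
    p=(np.atleast_2d(P)-o)@Rcw@K.T; return p[:,:2]/p[:,2:]
E
python3 - <<'E'
from h import *
for n in('scene','top','wrist'):
    f,K,Rc,o=snap(n,n+'0.png'); print(n,K[0,0],o,Rc[:,2])
s=manip.sense(); print(s)
E
```

```text
scene 530.1833274079963 [1.33962158 0.40146708 0.71321886] [-0.70290886 -0.30860438 -0.64084513]
top 523.8812005009974 [0.50849775 0.05811581 1.26175827] [ 0.04871556  0.01981709 -0.99861608]
wrist 341.53751388187754 [ 0.31897897 -0.57070739  0.37252891] [-0.24375691 -0.10331692 -0.96431747]
{'clock': 0.15, 'q': array([ 1.12202247,  0.46822336, -0.01153934,  1.60340324,  0.00599723,
        1.0713934 , -0.05631726]), 'joint_velocities': array([-0.00033754, -0.00089207,  0.00089671, -0.00335744, -0.00143615,
        0.00155777, -0.0011302 ]), 'tau': array([ 8.14357663e-04, -5.32792890e+01,  2.14982964e-02, -2.51553547e+01,
        1.14212232e-02,  5.46814888e-03,  4.30583134e-05]), 'ee_pos': array([ 0.25632664, -0.59688964,  0.24752931]), 'orientation': array([-3.07589400e+00, -6.32539745e-01,  6.41138136e-04]), 'force': array([0.18683329, 0.62542117, 0.13417057]), 'ft_torque': array([-0.03945012, -0.0246349 , -0.01410293]), 'grasp_force': 0.0, 'gripper_width': 1.0025005222036354}
```

View pics/scene0.png

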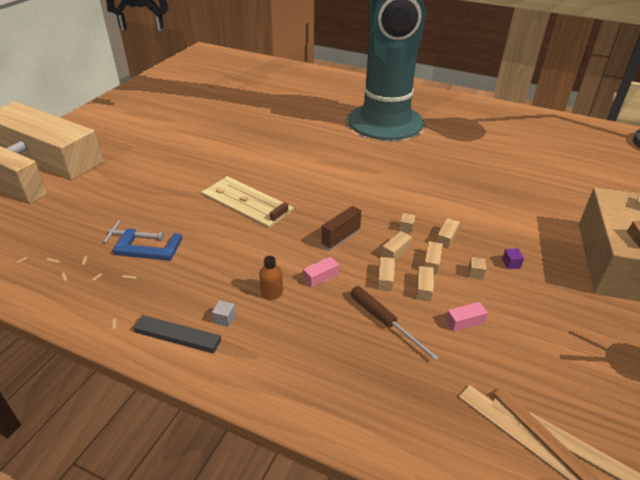

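View pics/top0.png

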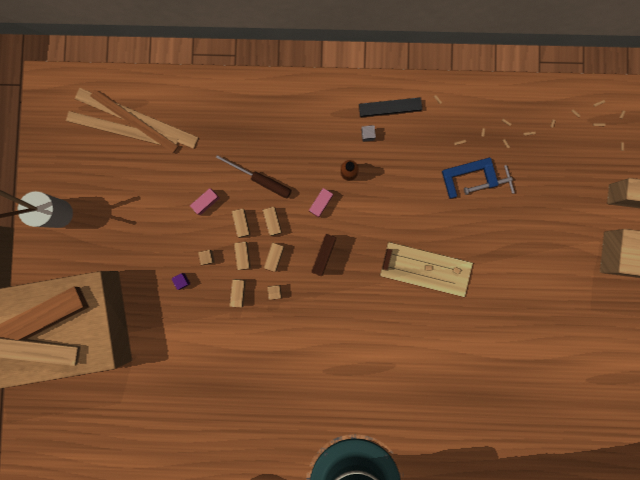

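The scene shows the board with its stop at the +y end, five whole bricks, two halves, the scraper at top (324,255), pink and purple decoys, glue, clamp and chisel. In the top view the board is at (427,269), and the bricks and halves lie around (206–275, 221–293).

```bash
python3 - <<'E'
from h import *
t=cv2.imread('pics/top0.png'); 
a=cv2.resize(t[235:305,375:480],None,fx=5,fy=5,interpolation=2)
s=cv2.imread('pics/scene0.png'); b=cv2.resize(s[170:230,195:300],None,fx=5,fy=5,interpolation=2)
cv2.imwrite('pics/crop0.png',np.r_[a,b][:600*2][::1])
im=np.r_[a,b]; cv2.imwrite('pics/crop0.png',cv2.resize(im,None,fx=.9,fy=.9))
hsv=cv2.cvtColor(t,cv2.COLOR_BGR2HSV)
for p in [(240,222),(206,257),(275,293),(324,255),(388,259),(410,252),(428,267),(300,330),(260,240),(445,275)]:
    print(p,hsv[p[1],p[0]])
f,K,Rc,o=snap('top')
np.savez('top.npz',K=K,Rc=Rc,o=o)
for n,p in dict(board=(427,269),scr=(324,255),b=(240,222)).items(): print(n,ray(p,K,Rc,o,0.02))
E
```

```text
(240, 222) [ 15 126 168]
(206, 257) [ 15 131 154]
(275, 293) [ 15 127 166]
(324, 255) [ 10 178  56]
(388, 259) [  9 165  65]
(410, 252) [ 19 111 179]
(428, 267) [ 15 128 160]
(300, 330) [ 12 165 131]
(260, 240) [ 12 164 123]
(445, 275) [ 20 105 179]
board [[ 0.51052734 -0.1548749   0.02      ]]
scr [[0.53643545 0.08907045 0.02      ]]
b [[0.60925053 0.29175618 0.02      ]]
```

View pics/crop0.png

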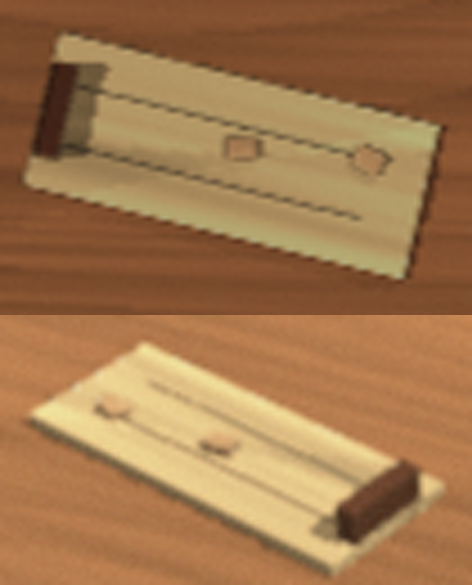

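The crop shows the board with two chips in the right half, no others, and clear pencil lines.

```bash
python3 - <<'E'
from h import *
d=np.load('top.npz'); K,Rc,o=d['K'],d['Rc'],d['o']
t=cv2.imread('pics/top0.png'); hsv=cv2.cvtColor(t,cv2.COLOR_BGR2HSV)
def rects(m,z,box,amin):
    mm=np.zeros_like(m); x0,y0,x1,y1=box; mm[y0:y1,x0:x1]=m[y0:y1,x0:x1]
    for c in cv2.findContours(mm,0,1)[0]:
        if cv2.contourArea(c)<amin: continue
        w=ray(c[:,0,:],K,Rc,o,z)[:,:2]*1000
        (cx,cy),(a,b),an=cv2.minAreaRect(w.astype(np.float32))
        if a<b: an+=90; a,b=b,a
        print(z,np.round([cx,cy,a,b,((an+90)%180)-90],1))
pale=cv2.inRange(hsv,(13,70,140),(25,145,255))
print('bricks');rects(pale,.028,(190,200,300,320),60)
print('board');rects(cv2.morphologyEx(cv2.inRange(hsv,(13,60,100),(30,150,255)),3,np.ones((5,5))),.008,(378,235,480,300),500)
dark=cv2.inRange(hsv,(0,100,0),(12,255,95))
print('scr');rects(dark,.055,(305,225,345,285),100)
print('stop');rects(dark,.028,(378,240,400,280),20)
q=manip.sense(); print(R.from_rotvec(q['orientation']).as_matrix().round(3))
E
```

```text
bricks
0.028 [445.3 205.9  29.5  26.9   9.8]
0.028 [440.4 293.1  62.8  27.7  -4.2]
0.028 [523.1 372.   29.8  26.1  14.2]
0.028 [529.  209.5  62.6  27.  -16.5]
0.028 [529.5 285.9  62.7  27.    9.3]
0.028 [607.3 291.7  63.   27.1  15.4]
0.028 [613.8 217.3  63.   27.2  16.9]
board
0.008 [ 511.2 -154.1  208.3   85.5   77.7]
scr
0.055 [537.1  79.   94.5  73.6   1.6]
stop
0.028 [531.5 -58.3  47.9  13.6 -12.6]
[[ 0.919  0.395 -0.001]
 [ 0.395 -0.919  0.001]
 [-0.    -0.001 -1.   ]]
```

```bash
cat >> h.py <<'E'
def pose():
    s=manip.sense(); M=R.from_rotvec(s['orientation']).as_matrix()
    return s, np.r_[np.array(s['ee_pos'])*1000, np.degrees(np.arctan2(M[1,0],M[0,0]))]
def plan(targets,start=None):
    """targets (x,y,z mm,theta deg); splits into calls, prints shares + rows needed"""
    p=np.array(pose()[1] if start is None else start,float)
    print('from',p.round(1))
    for t in targets:
        t=np.array(t,float); d=t-p; d[3]=(d[3]+180)%360-180
        n=int(max(np.ceil(np.abs(d[:2]@[[1],[0]]).max()/250) if 0 else 1, np.ceil(np.linalg.norm(d[:3])/245), np.ceil(abs(d[3])/28)))
        for i in range(n):
            s=d/n; th=np.radians(p[3]); c,si=np.cos(th),np.sin(th)
            sh=np.round([(c*s[0]+si*s[1])/250,(si*s[0]-c*s[1])/250,-s[2]/250,-np.radians(s[3])/.5],3)
            print('  ->',(p+s).round(1),'row',[sh[0],sh[1],sh[2],0,0,sh[3]],'rows>=',max(int(np.ceil(np.linalg.norm(s[:3])/50)),int(np.ceil(abs(s[3])/8.59))))
            p=p+s
E
python3 -c "
from h import *
plan([(540,60,270,-20)])"
```

```text
from [ 256.4 -596.9  247.7   23.2]
  -> [ 350.9 -378.   255.1    8.8] row [np.float64(0.693), np.float64(-0.656), np.float64(-0.03), 0, 0, np.float64(0.503)] rows>= 5
  -> [ 445.5 -159.   262.6   -5.6] row [np.float64(0.508), np.float64(-0.807), np.float64(-0.03), 0, 0, np.float64(0.503)] rows>= 5
  -> [540.  60. 270. -20.] row [np.float64(0.291), np.float64(-0.909), np.float64(-0.03), 0, 0, np.float64(0.503)] rows>= 5
```

Emit:
play_rows([
  [[0.693, -0.656, -0.03, 0, 0, 0.503], [0.693, -0.656, -0.03, 0, 0, 0.503], [0.693, -0.656, -0.03, 0, 0, 0.503], [0.693, -0.656, -0.03, 0, 0, 0.503], [0.693, -0.656, -0.03, 0, 0, 0.503], [0.693, -0.656, -0.03, 0, 0, 0.503], [0.693, -0.656, -0.03, 0, 0, 0.503]],
])

```text
clock: 0.9
ee_pos: [0.3514, -0.3777, 0.256]
orientation: [3.131, 0.245, 0.0]
force: [-0.4, -1.4, -0.2]
gripper_width: 0.994
grasp_force: 0.0
```

Emit:
play_rows([
  [[0.508, -0.807, -0.03, 0, 0, 0.503], [0.508, -0.807, -0.03, 0, 0, 0.503], [0.508, -0.807, -0.03, 0, 0, 0.503], [0.508, -0.807, -0.03, 0, 0, 0.503], [0.508, -0.807, -0.03, 0, 0, 0.503], [0.508, -0.807, -0.03, 0, 0, 0.503], [0.508, -0.807, -0.03, 0, 0, 0.503]],
])

```text
clock: 1.6
ee_pos: [0.4457, -0.1602, 0.2632]
orientation: [3.137, -0.153, -0.0]
force: [0.1, -1.4, 0.3]
gripper_width: 1.004
grasp_force: 0.0
```

Emit:
play_rows([
  [[0.291, -0.909, -0.03, 0, 0, 0.503], [0.291, -0.909, -0.03, 0, 0, 0.503], [0.291, -0.909, -0.03, 0, 0, 0.503], [0.291, -0.909, -0.03, 0, 0, 0.503], [0.291, -0.909, -0.03, 0, 0, 0.503], [0.291, -0.909, -0.03, 0, 0, 0.503], [0.291, -0.909, -0.03, 0, 0, 0.503], [0.291, -0.909, -0.03, 0, 0, 0.503]],
])

```text
clock: 2.4
ee_pos: [0.54, 0.0565, 0.2702]
orientation: [3.091, -0.552, -0.001]
force: [-1.2, -0.6, 0.2]
gripper_width: 0.997
grasp_force: 0.0
```

```bash
python3 -c "
from h import *
print(pose()[1].round(2))
f,K,Rc,o=snap('wrist','w1.png'); np.savez('w1.npz',K=K,Rc=Rc,o=o); print(o,Rc)"
```

```text
[539.97  56.51 270.19 -20.24]
[0.60395991 0.0334846  0.39525497] [[-0.3449963  -0.90482969 -0.24952112]
 [-0.93860177  0.33316604  0.0895941 ]
 [ 0.00206456  0.2651106  -0.9642158 ]]
```

View pics/w1.png

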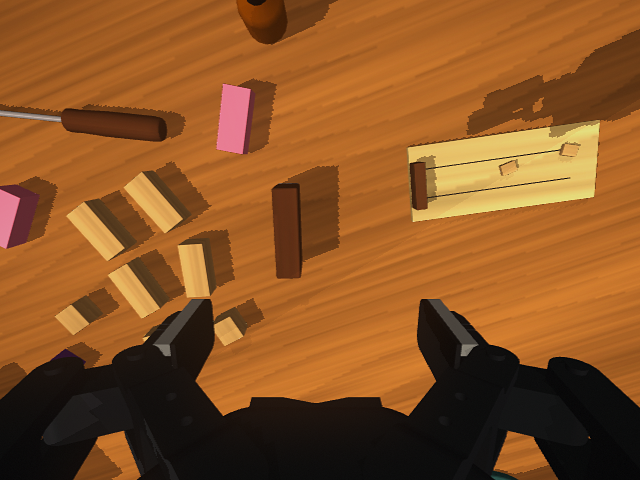

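The wrist view shows the scraper top at about (287,230), the board at (408–600, 122–221) with two chips at (509,168) and (569,150), and all seven bricks at the left.

```bash
cat >> h.py <<'E'
def rects(f,view,lo,hi,z,box,amin,close=0):
    K,Rc,o=view; hsv=cv2.cvtColor(f,cv2.COLOR_RGB2HSV); m=cv2.inRange(hsv,lo,hi)
    if close: m=cv2.morphologyEx(m,3,np.ones((close,close)))
    mm=np.zeros_like(m); x0,y0,x1,y1=box; mm[y0:y1,x0:x1]=m[y0:y1,x0:x1]; out=[]
    for c in cv2.findContours(mm,0,1)[0]:
        if cv2.contourArea(c)<amin: continue
        w=ray(c[:,0,:],K,Rc,o,z)[:,:2]*1000
        (cx,cy),(a,b),an=cv2.minAreaRect(w.astype(np.float32))
        if a<b: an+=90; a,b=b,a
        out.append([cx,cy,a,b,((an+90)%180)-90]); print(c[:,0].mean(0).round(),np.round(out[-1],1))
    return out
E
python3 - <<'E'
from h import *
d=np.load('w1.npz'); v=(d['K'],d['Rc'],d['o']); f=cv2.imread('pics/w1.png')[:,:,::-1].copy()
hsv=cv2.cvtColor(f,cv2.COLOR_RGB2HSV)
for p in [(287,230),(298,230),(320,230),(419,185),(500,150),(509,168),(420,160),(90,230),(115,240),(200,270)]: print(p,hsv[p[1],p[0]])
print('scr');rects(f,v,(0,100,38),(14,255,110),.055,(255,170,305,290),300)
print('stop');rects(f,v,(0,100,30),(14,255,110),.028,(405,155,430,215),100)
print('board');rects(f,v,(15,50,90),(35,170,255),.008,(400,110,610,230),2000,7)
E
```

```text
(287, 230) [ 10 195  94]
(298, 230) [ 11 195  68]
(320, 230) [ 14 204 114]
(419, 185) [ 12 195 106]
(500, 150) [ 21 141 230]
(509, 168) [ 17 157 215]
(420, 160) [ 19 151 160]
(90, 230) [ 18 153 230]
(115, 240) [ 17 157 228]
(200, 270) [ 17 156 224]
scr
[290. 230.] [539.6  85.7  99.4  32.  -20.7]
stop
[418. 185.] [534.  -58.3  50.1  15.9 -12.7]
board
[503. 170.] [ 512.5 -154.3  207.1   83.5   77.8]
```

```bash
python3 - <<'E'
from h import *
d=np.load('w1.npz'); v=(d['K'],d['Rc'],d['o']); f=cv2.imread('pics/w1.png')[:,:,::-1].copy()
rects(f,v,(0,100,80),(14,255,112),.055,(255,170,305,290),300)
print(pose()[1].round(2))
plan([(540,87,120,-20.6),(540,87,33,-20.6)])
E
```

```text
[285. 232.] [539.   88.4  96.8  25.4 -18.8]
[539.92  56.64 270.41 -20.25]
from [539.9  56.6 270.4 -20.2]
  -> [540.   87.  120.  -20.6] row [np.float64(-0.042), np.float64(-0.114), np.float64(0.602), 0, 0, np.float64(0.012)] rows>= 4
  -> [540.   87.   33.  -20.6] row [np.float64(0.0), np.float64(-0.0), np.float64(0.348), 0, 0, np.float64(-0.0)] rows>= 2
```

Emit:
play_rows([
  [[-0.045, -0.12, 0.3, 0, 0, 0], [-0.045, -0.12, 0.6, 0, 0, 0], [-0.045, -0.12, 0.6, 0, 0, 0], [-0.045, -0.12, 0.6, 0, 0, 0], [-0.045, -0.12, 0.6, 0, 0, 0], [-0.045, -0.12, 0.6, 0, 0, 0]],
])

```text
clock: 3.05
ee_pos: [0.5415, 0.091, 0.1232]
orientation: [-3.093, 0.548, -0.006]
force: [-0.3, 0.2, -0.9]
gripper_width: 0.998
grasp_force: 0.0
```

```bash
python3 - <<'E'
from h import *
print(pose()[1].round(2))
plan([(539.5,88.2,33,-20)])
E
```

```text
[541.54  91.02 123.22 -20.09]
from [541.5  91.  123.2 -20.1]
  -> [539.5  88.2  33.  -20. ] row [np.float64(-0.004), np.float64(0.013), np.float64(0.361), 0, 0, np.float64(-0.003)] rows>= 2
```

Emit:
play_rows([
  [[-0.004, 0.013, 0.2, 0, 0, 0], [-0.004, 0.013, 0.36, 0, 0, 0], [-0.004, 0.013, 0.36, 0, 0, 0], [-0.004, 0.013, 0.36, 0, 0, 0], [-0.004, 0.013, 0.36, 0, 0, 0], [-0.004, 0.013, 0.36, 0, 0, 0]],
])

```text
clock: 3.65
ee_pos: [0.5396, 0.0894, 0.0336]
orientation: [-3.092, 0.545, -0.007]
force: [-0.7, -0.3, 0.7]
gripper_width: 1.0
grasp_force: 0.0
```

Emit:
play_rows([
  [[0, 0, 0, 0, 0, 0], [0, 0, 0, 0, 0, 0], [0, 0, 0, 0, 0, 0], [0, 0, 0, 0, 0, 0], [0, 0, 0, 0, 0, 0], [0, 0, 0, 0, 0, 0], [0, 0, 0, 0, 0, 0], [0, 0, 0, 0, 0, 0]],
], claw=0.1, grip_force=70)

```text
clock: 4.45
ee_pos: [0.5378, 0.0892, 0.031]
orientation: [-3.094, 0.545, -0.001]
force: [-0.6, 0.2, 5.8]
gripper_width: 0.302
grasp_force: 69.0
```

```bash
python3 - <<'E'
from h import *
s,p=pose();print(p.round(2),s['gripper_width'],s['grasp_force'],s['force'])
f,K,Rc,o=snap('top','t1.png')
E
```

```text
[537.83  89.17  30.99 -19.98] 0.3023065281258547 69.03306484222412 [-0.61622013  0.21777877  5.80818147]
```

```bash
python3 - <<'E'
from h import *
plan([(538,89.2,131,-20),(520.7,-114.3,131,-12.2),(520.7,-114.3,60,-12.2)])
E
```

```text
from [537.8  89.2  31.  -20. ]
  -> [538.   89.2 131.  -20. ] row [np.float64(0.001), np.float64(-0.0), np.float64(-0.4), 0, 0, np.float64(0.001)] rows>= 3
  -> [ 520.7 -114.3  131.   -12.2] row [np.float64(0.213), np.float64(0.789), np.float64(-0.0), 0, 0, np.float64(-0.272)] rows>= 5
  -> [ 520.7 -114.3   60.   -12.2] row [np.float64(0.0), np.float64(-0.0), np.float64(0.284), 0, 0, np.float64(-0.0)] rows>= 2
```

Emit:
play_rows([
  [[0, 0, -0.2, 0, 0, 0], [0, 0, -0.4, 0, 0, 0], [0, 0, -0.4, 0, 0, 0], [0.1, 0.39, -0.4, 0, 0, -0.13], [0.213, 0.6, -0.4, 0, 0, -0.27], [0.213, 0.789, -0.4, 0, 0, -0.272], [0.213, 0.789, -0.4, 0, 0, -0.272], [0.213, 0.789, -0.4, 0, 0, -0.272], [0.213, 0.789, -0.4, 0, 0, -0.272], [0.213, 0.789, -0.115, 0, 0, -0.272], [0.213, 0.789, -0.115, 0, 0, -0.272], [0.213, 0.789, -0.115, 0, 0, -0.272]],
])

```text
clock: 5.7
ee_pos: [0.5177, -0.1116, 0.0561]
orientation: [-3.123, 0.328, 0.011]
force: [0.6, 0.4, -1.0]
gripper_width: 0.299
grasp_force: 69.1
```

Emit:
play_rows([
  [[0, 0, 0, 0, 0, 0], [0, 0, 0, 0, 0, 0], [0, 0, 0, 0, 0, 0]],
])

```text
clock: 6.0
ee_pos: [0.5214, -0.1141, 0.0609]
orientation: [3.124, -0.333, 0.004]
force: [0.2, 0.6, -1.4]
gripper_width: 0.298
grasp_force: 69.1
```

```bash
python3 - <<'E'
from h import *
s,p=pose();print(p.round(2),s['gripper_width'],s['grasp_force'],s['force'])
f,K,Rc,o=snap('top','t2.png')
f2,*w=snap('wrist','w2.png')
t=cv2.resize(f[225:310,300:480],None,fx=3.5,fy=3.5)
cv2.imwrite('pics/v2.png',np.r_[t, cv2.resize(f2,(630,472))[:300]][:,:,::-1])
plan([(520.7,-114.3,40,-12.2)])
E
```

```text
[ 521.43 -114.13   60.94  -12.15] 0.2979060753919615 69.10032391548157 [ 0.18163821  0.58228924 -1.39951565]
from [ 521.  -114.5   60.6  -12.2]
  -> [ 520.7 -114.3   40.   -12.2] row [np.float64(-0.001), np.float64(-0.0), np.float64(0.083), 0, 0, np.float64(0.001)] rows>= 1
```

View pics/v2.png

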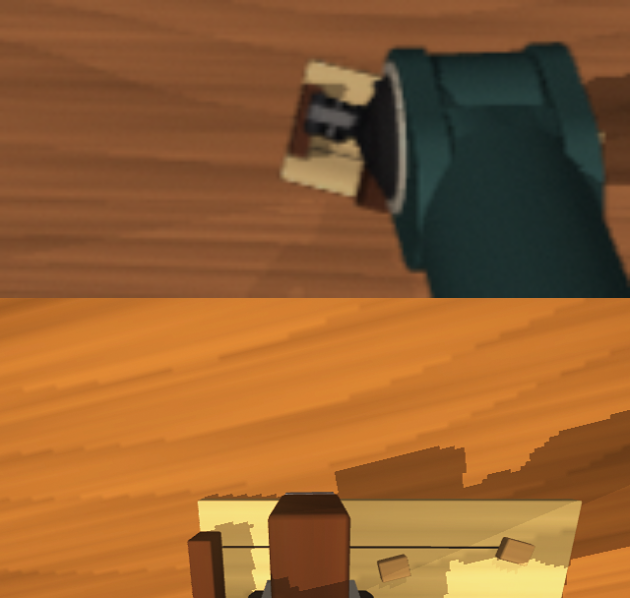

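The scraper is over the board with both chips ahead of it. I'm lowering it.

Emit:
play_rows([
  [[0, 0, 0.06, 0, 0, 0], [0, 0, 0.084, 0, 0, 0], [0, 0, 0.084, 0, 0, 0], [0, 0, 0.084, 0, 0, 0], [0, 0, 0.084, 0, 0, 0]],
])

```text
clock: 6.6
ee_pos: [0.5199, -0.1146, 0.039]
orientation: [3.123, -0.334, -0.001]
force: [-4.1, 0.3, 12.1]
gripper_width: 0.297
grasp_force: 71.0
```

Emit:
play_rows([
  [[0, 0, -0.005, 0, 0, 0], [0, 0.05, -0.005, 0, 0, 0], [0, 0.12, -0.005, 0, 0, 0], [0, 0.19, -0.005, 0, 0, 0], [0, 0.26, -0.005, 0, 0, 0], [0, 0.33, -0.005, 0, 0, 0], [0, 0.4, -0.005, 0, 0, 0], [0, 0.47, -0.005, 0, 0, 0], [0, 0.54, -0.005, 0, 0, 0], [0, 0.6, -0.005, 0, 0, 0], [0, 0.66, -0.005, 0, 0, 0], [0, 0.71, -0.005, 0, 0, 0]],
])

```text
clock: 7.8
ee_pos: [0.482, -0.2895, 0.0394]
orientation: [3.124, -0.335, -0.001]
force: [1.0, -0.7, -1.9]
gripper_width: 0.293
grasp_force: 69.2
```

Emit:
play_rows([
  [[0, 0.05, 0, 0, 0, 0], [0, 0.06, 0, 0, 0, 0], [0, 0.06, 0, 0, 0, 0]],
])

```text
clock: 8.1
ee_pos: [0.4794, -0.303, 0.0397]
orientation: [-3.124, 0.335, 0.0]
force: [0.7, 0.5, -1.6]
gripper_width: 0.294
grasp_force: 69.2
```

```bash
python3 - <<'E'
from h import *
s,p=pose();print(p.round(2),s['gripper_width'],s['grasp_force'],s['force'])
f2,*w=snap('wrist','w3.png')
f3,*w=snap('scene')
cv2.imwrite('pics/v3.png',np.r_[f2[150:400],cv2.resize(f3[150:250,140:340],(640,320))][:,:,::-1])
plan([(p[0],p[1],140,-12.2),(p[0],-50,140,-14),(538,89.2,140,-20),(538,89.2,34,-20)])
E
```

```text
[ 479.41 -302.95   39.68  -12.24] 0.29410072364109296 69.24167990684509 [ 0.69464278  0.53062987 -1.61510037]
from [ 479.8 -301.7   39.8  -12.1]
  -> [ 479.4 -303.   140.   -12.2] row [np.float64(-0.001), np.float64(0.005), np.float64(-0.401), 0, 0, np.float64(0.002)] rows>= 3
  -> [ 479.4 -176.5  140.   -13.1] row [np.float64(-0.107), np.float64(-0.494), np.float64(-0.0), 0, 0, np.float64(0.031)] rows>= 3
  -> [479.4 -50.  140.  -14. ] row [np.float64(-0.115), np.float64(-0.493), np.float64(-0.0), 0, 0, np.float64(0.031)] rows>= 3
  -> [538.   89.2 140.  -20. ] row [np.float64(0.093), np.float64(-0.597), np.float64(-0.0), 0, 0, np.float64(0.209)] rows>= 4
  -> [538.   89.2  34.  -20. ] row [np.float64(-0.0), np.float64(-0.0), np.float64(0.424), 0, 0, np.float64(-0.0)] rows>= 3
```

View pics/v3.png

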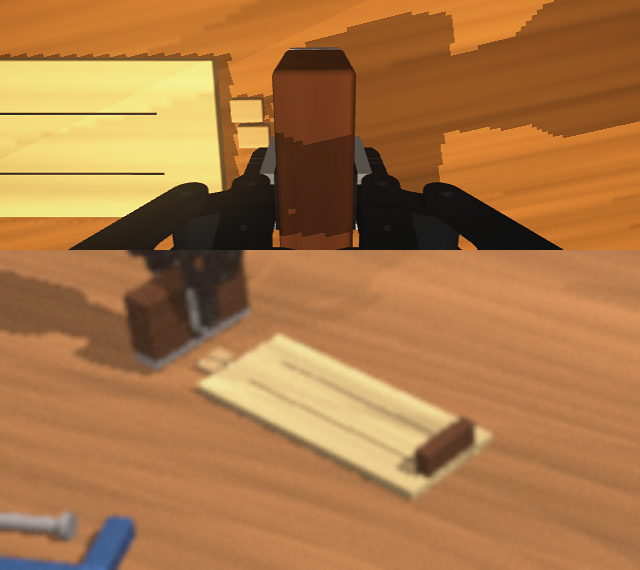

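Both chips lie on the bench beyond the board's end, next to the scraper and off the board. I'll set the scraper down 45 mm further out.

Emit:
play_rows([
  [[0, 0.1, 0, 0, 0, 0], [0, 0.18, 0, 0, 0, 0], [0, 0.18, 0, 0, 0, 0], [0, 0.18, 0.02, 0, 0, 0], [0, 0.18, 0.03, 0, 0, 0], [0, 0.18, 0.034, 0, 0, 0], [0, 0.18, 0.034, 0, 0, 0], [0, 0.18, 0.034, 0, 0, 0]],
])

```text
clock: 9.0
ee_pos: [0.4704, -0.3461, 0.0312]
orientation: [-3.124, 0.332, -0.0]
force: [1.0, 1.2, -1.3]
gripper_width: 0.297
grasp_force: 69.5
```

Emit:
play_rows([
  [[0, 0, 0, 0, 0, 0], [0, 0, 0, 0, 0, 0], [0, 0, 0, 0, 0, 0], [0, 0, 0, 0, 0, 0], [0, 0, -0.2, 0, 0, 0], [0, 0, -0.4, 0, 0, 0], [0, 0, -0.6, 0, 0, 0], [0, 0, -0.8, 0, 0, 0], [0, 0, -0.8, 0, 0, 0]],
], claw=1)

```text
clock: 9.9
ee_pos: [0.4737, -0.3487, 0.2391]
orientation: [3.117, -0.333, 0.019]
force: [0.9, 0.5, -1.0]
gripper_width: 0.999
grasp_force: 0.0
```

```bash
python3 - <<'E'
from h import *
f3,*w=snap('scene'); print(pose()[1].round(1))
cv2.imwrite('pics/v4.png',cv2.resize(f3[120:300],None,fx=1.25,fy=1.25)[:,:,::-1])
plan([(520,200,250,10)])
E
```

```text
[ 471.9 -347.8  235.5  -12.2]
from [ 471.9 -347.8  235.5  -12.2]
  -> [ 488.  -165.2  240.3   -4.8] row [np.float64(-0.092), np.float64(-0.727), np.float64(-0.019), 0, 0, np.float64(-0.258)] rows>= 4
  -> [504.   17.4 245.2   2.6] row [np.float64(0.003), np.float64(-0.733), np.float64(-0.019), 0, 0, np.float64(-0.258)] rows>= 4
  -> [520. 200. 250.  10.] row [np.float64(0.097), np.float64(-0.727), np.float64(-0.019), 0, 0, np.float64(-0.258)] rows>= 4
```

View pics/v4.png

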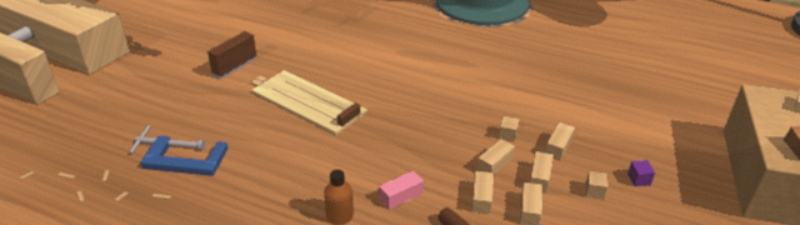

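The scraper stands on the bench beyond the board and the chips are off. Next are the bricks, with a measurement of the board on the way.

Emit:
play_rows([
  [[-0.092, -0.727, -0.019, 0, 0, -0.258], [-0.092, -0.727, -0.019, 0, 0, -0.258], [-0.092, -0.727, -0.019, 0, 0, -0.258], [-0.092, -0.727, -0.019, 0, 0, -0.258], [-0.092, -0.727, -0.019, 0, 0, -0.258], [-0.092, -0.727, -0.019, 0, 0, -0.258], [-0.092, -0.727, -0.019, 0, 0, -0.258], [-0.092, -0.727, -0.019, 0, 0, -0.258]],
])

```text
clock: 10.75
ee_pos: [0.4855, -0.1656, 0.2354]
orientation: [3.139, -0.136, -0.002]
force: [0.2, 0.5, -0.6]
gripper_width: 1.001
grasp_force: 0.0
```

```bash
python3 - <<'E'
from h import *
print(pose()[1].round(1))
f,*v=snap('wrist','w5.png')
print('board');rects(f,v,(15,50,90),(35,175,255),.008,(0,0,640,480),4000,7)
print('stop');rects(f,v,(0,100,30),(14,255,125),.028,(0,0,640,480),100)
E
```

```text
[ 485.5 -165.6  235.4   -5. ]
board
[310. 194.] [ 509.5 -167.   229.5   83.6   77.8]
stop
[299. 403.] [ 275.  -133.8  121.4   19.2   85.1]
[141. 346.] [367.   33.3  58.7  13.  -59.4]
[201. 353.] [343.  -21.5 146.8  44.7  -4.7]
[ 13. 277.] [4.565e+02 1.516e+02 3.280e+01 2.780e+01 2.000e-01]
[398. 190.] [ 505.1 -251.    87.4   40.1   16.3]
[205. 183.] [532.2 -64.   50.4  17.9 -12.2]
[543. 195.] [ 476.5 -396.   172.5  117.2  -79.9]
[45. 51.] [653.3  55.1  66.6  44.8  -8. ]
```

Emit:
play_rows([
  [[0.003, -0.733, -0.019, 0, 0, -0.258], [0.003, -0.733, -0.019, 0, 0, -0.258], [0.003, -0.733, -0.019, 0, 0, -0.258], [0.003, -0.733, -0.019, 0, 0, -0.258], [0.003, -0.733, -0.019, 0, 0, -0.258], [0.003, -0.733, -0.019, 0, 0, -0.258]],
])

```text
clock: 11.4
ee_pos: [0.5021, 0.0181, 0.2406]
orientation: [3.14, 0.072, -0.001]
force: [0.8, -0.7, -0.4]
gripper_width: 0.999
grasp_force: 0.0
```

Emit:
play_rows([
  [[0.097, -0.727, -0.019, 0, 0, -0.258], [0.097, -0.727, -0.019, 0, 0, -0.258], [0.097, -0.727, -0.019, 0, 0, -0.258], [0.097, -0.727, -0.019, 0, 0, -0.258], [0.097, -0.727, -0.019, 0, 0, -0.258], [0.097, -0.727, -0.019, 0, 0, -0.258], [0.097, -0.727, -0.019, 0, 0, -0.258], [0.097, -0.727, -0.019, 0, 0, -0.258]],
])

```text
clock: 12.2
ee_pos: [0.5186, 0.1987, 0.2453]
orientation: [3.129, 0.267, -0.0]
force: [-0.9, -0.0, 0.4]
gripper_width: 0.995
grasp_force: 0.0
```

```bash
python3 - <<'E'
from h import *
print(pose()[1].round(1))
f,*v=snap('wrist','w6.png')
hsv=cv2.cvtColor(f,cv2.COLOR_RGB2HSV)
rects(f,v,(14,90,195),(24,180,255),.028,(0,0,640,480),100)
E
```

```text
[518.6 198.7 245.3   9.8]
[619. 286.] [ 508.2 -135.3   57.3   12.5   77.8]
[299. 285.] [447.  203.8  28.7  26.7   9.8]
[585. 291.] [ 494.8 -103.7  142.6   23.3   77.8]
[217. 276.] [442.2 291.1  62.9  27.3  -3.3]
[571. 218.] [564.1 -58.5  25.3  17.   77.8]
[308. 209.] [529.9 207.9  62.9  27.2 -16.8]
[146. 187.] [524.5 369.8  29.9  26.9  14.4]
[233. 194.] [531.2 283.7  62.7  27.1   9.4]
[315. 118.] [615.  215.4  63.   27.1  17. ]
[235. 112.] [608.5 289.9  63.   27.5  14.9]
```

View pics/w6.png

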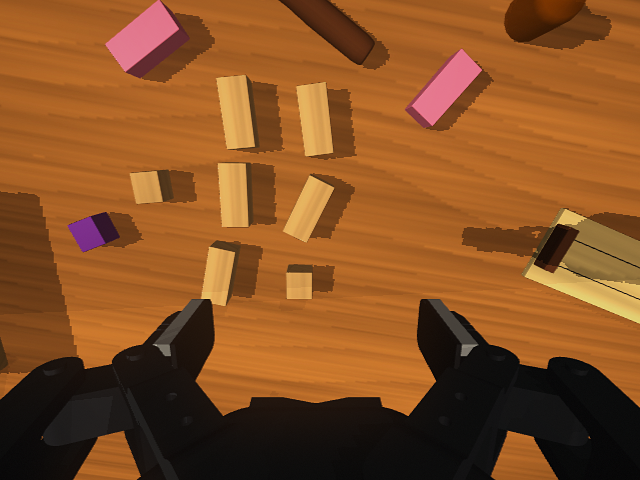

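The seven pale pieces are clear, and the wrist and top views agree within 2 mm. The first pick is the brick at (308,209).

```bash
cat >> h.py <<'E'
U=np.array([-.2113,-.9774]); V=np.array([.9774,-.2113])
def P(a,off=0): return (a-48.3)*U+(532.8+off)*V
def BU(xy): xy=np.array(xy); return np.array([xy@U+48.3, xy@V-532.8])
E
python3 - <<'E'
from h import *
plan([(529.9,207.9,90,-16.8)])
E
```

```text
from [518.6 199.  245.4   9.8]
  -> [529.9 207.9  90.  -16.8] row [np.float64(0.051), np.float64(-0.027), np.float64(0.622), 0, 0, np.float64(0.929)] rows>= 4
```

Emit:
play_rows([
  [[0.05, -0.027, 0.2, 0, 0, 0.3], [0.05, -0.027, 0.4, 0, 0, 0.6], [0.05, -0.027, 0.6, 0, 0, 0.93], [0.05, -0.027, 0.62, 0, 0, 0.93], [0.05, -0.027, 0.62, 0, 0, 0.93], [0.05, -0.027, 0.62, 0, 0, 0.93], [0.05, -0.027, 0.62, 0, 0, 0.93], [0.05, -0.027, 0.62, 0, 0, 0.93]],
], claw=0.55)

```text
clock: 13.05
ee_pos: [0.5305, 0.2103, 0.0927]
orientation: [-3.107, 0.454, -0.005]
force: [0.7, -0.6, 1.0]
gripper_width: 0.553
grasp_force: 0.0
```

```bash
python3 - <<'E'
from h import *
plan([(529.9,207.9,22,-16.8)])
f,*v=snap('wrist','w7.png')
rects(f,v,(14,90,195),(24,180,255),.028,(150,100,490,480),100)
E
```

```text
from [530.5 210.3  92.7 -16.6]
  -> [529.9 207.9  22.  -16.8] row [np.float64(0.0), np.float64(0.01), np.float64(0.283), 0, 0, np.float64(0.006)] rows>= 2
[360. 381.] [449.2 204.3  27.1  26.8 -80.9]
[190. 291.] [538.7 284.7  48.2  27.2   9.4]
[320. 269.] [530.  207.9  62.8  27.3 -16.5]
[161. 204.] [596.  286.   37.2  26.9  14.6]
[263. 138.] [612.7 214.6  58.3  27.3  17.2]
```

Emit:
play_rows([
  [[0, 0.01, 0.15, 0, 0, 0.006], [0, 0.01, 0.27, 0, 0, 0.006], [0, 0.01, 0.28, 0, 0, 0.006], [0, 0.01, 0.28, 0, 0, 0.006], [0, 0.01, 0.28, 0, 0, 0.006]],
])

```text
clock: 13.6
ee_pos: [0.5296, 0.2083, 0.0222]
orientation: [-3.106, 0.459, -0.003]
force: [0.1, 0.1, -0.6]
gripper_width: 0.551
grasp_force: 0.0
```

Emit:
play_rows([
  [[0, 0, 0, 0, 0, 0], [0, 0, 0, 0, 0, 0], [0, 0, 0, 0, 0, 0], [0, 0, 0, 0, 0, 0], [0, 0, 0, 0, 0, 0], [0, 0, 0, 0, 0, 0]],
], claw=0.1, grip_force=50)

```text
clock: 14.2
ee_pos: [0.5297, 0.2081, 0.0223]
orientation: [-3.106, 0.46, -0.004]
force: [-1.1, -0.5, 6.6]
gripper_width: 0.317
grasp_force: 51.2
```

```bash
python3 - <<'E'
from h import *
s,p=pose();print(p.round(2),s['gripper_width'],s['grasp_force'])
x,y=P(33.5)
plan([(p[0],p[1],130,p[3]),(x,y,130,77.8)],p)
E
```

```text
[529.72 208.15  22.27 -16.83] 0.31715641253219906 51.21747672557831
from [529.7 208.1  22.3 -16.8]
  -> [529.7 208.1 130.  -16.8] row [np.float64(0.0), np.float64(-0.0), np.float64(-0.431), 0, 0, np.float64(-0.0)] rows>= 3
  -> [528.3 131.6 130.    6.8] row [np.float64(0.083), np.float64(0.295), np.float64(-0.0), 0, 0, np.float64(-0.826)] rows>= 3
  -> [526.8  55.  130.   30.5] row [np.float64(-0.042), np.float64(0.303), np.float64(-0.0), 0, 0, np.float64(-0.826)] rows>= 3
  -> [525.3 -21.5 130.   54.1] row [np.float64(-0.16), np.float64(0.261), np.float64(-0.0), 0, 0, np.float64(-0.826)] rows>= 3
  -> [523.9 -98.1 130.   77.8] row [np.float64(-0.252), np.float64(0.175), np.float64(-0.0), 0, 0, np.float64(-0.826)] rows>= 3
```

Emit:
play_rows([
  [[0, 0, -0.2, 0, 0, 0], [0, 0, -0.43, 0, 0, 0], [0, 0, -0.43, 0, 0, 0], [0, 0, -0.43, 0, 0, 0], [0.083, 0.295, -0.43, 0, 0, -0.4], [0.083, 0.295, -0.43, 0, 0, -0.826], [0.083, 0.295, -0.43, 0, 0, -0.826], [0.083, 0.295, -0.43, 0, 0, -0.826]],
])

```text
clock: 15.0
ee_pos: [0.5261, 0.1294, 0.1264]
orientation: [3.136, 0.184, -0.005]
force: [0.1, 0.8, -0.4]
gripper_width: 0.315
grasp_force: 50.2
```

Emit:
play_rows([
  [[-0.042, 0.303, 0, 0, 0, -0.4], [-0.042, 0.303, 0, 0, 0, -0.826], [-0.042, 0.303, 0, 0, 0, -0.826], [-0.042, 0.303, 0, 0, 0, -0.826]],
])

```text
clock: 15.4
ee_pos: [0.525, 0.0543, 0.127]
orientation: [-3.031, -0.821, 0.002]
force: [0.8, 1.3, -1.1]
gripper_width: 0.314
grasp_force: 50.2
```

Emit:
play_rows([
  [[-0.16, 0.261, 0, 0, 0, -0.4], [-0.16, 0.261, 0, 0, 0, -0.826], [-0.16, 0.261, 0, 0, 0, -0.826], [-0.16, 0.261, 0, 0, 0, -0.826]],
])

```text
clock: 15.8
ee_pos: [0.524, -0.0214, 0.1274]
orientation: [-2.798, -1.424, 0.0]
force: [0.0, 0.4, -0.5]
gripper_width: 0.315
grasp_force: 50.2
```

Emit:
play_rows([
  [[-0.252, 0.175, 0, 0, 0, -0.4], [-0.252, 0.175, 0, 0, 0, -0.826], [-0.252, 0.175, 0, 0, 0, -0.826], [-0.252, 0.175, 0, 0, 0, -0.826], [-0.252, 0.175, 0, 0, 0, -0.826], [-0.252, 0.175, 0, 0, 0, -0.826]],
])

```text
clock: 16.4
ee_pos: [0.523, -0.097, 0.1281]
orientation: [-2.445, -1.972, -0.001]
force: [0.0, 0.0, -0.2]
gripper_width: 0.318
grasp_force: 50.2
```

```bash
python3 - <<'E'
from h import *
s,p=pose();print(p.round(2),s['gripper_width'],s['grasp_force'])
f,*v=snap('wrist','w8.png')
x,y=P(33.5)
plan([(x,y,60,77.8),(x,y,31,77.8)])
rects(f,v,(0,100,30),(14,255,125),.028,(0,0,640,350),300)
E
```

```text
[522.98 -96.99 128.13  77.77] 0.31784089060865783 50.222652554512024
from [523.  -97.2 128.1  77.8]
  -> [523.9 -98.1  60.   77.8] row [np.float64(-0.003), np.float64(0.004), np.float64(0.273), 0, 0, np.float64(0.0)] rows>= 2
  -> [523.9 -98.1  31.   77.8] row [np.float64(0.0), np.float64(0.0), np.float64(0.116), 0, 0, np.float64(-0.0)] rows>= 1
[179. 342.] [ 410.4 -141.2   41.    14.1  -12.2]
[256. 335.] [ 470.3 -146.2   35.3   26.3  -34.6]
[375. 320.] [ 556.2 -158.4   44.6   20.3   69.8]
[317. 198.] [532.4 -61.2  49.   15.8 -12.2]
[607.  51.] [719.4 -13.9  67.6  35.9 -88.1]
```

View pics/w8.png

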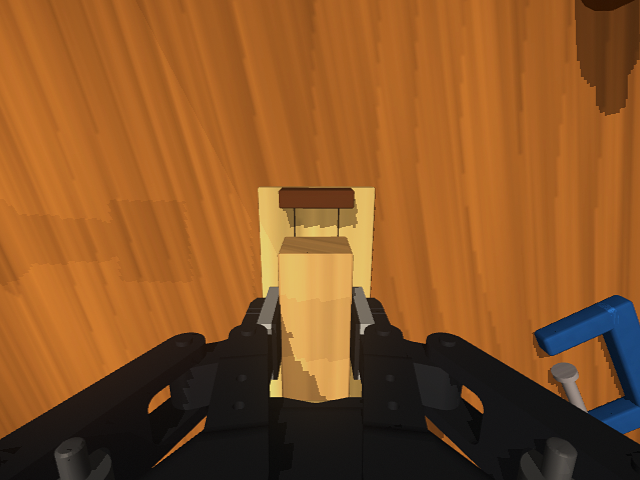

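The held brick's front top edge is at row ~252 and the stop at (317,198), with the brick aligned between the pencil lines. I'm lowering it.

Emit:
play_rows([
  [[-0.003, 0.004, 0.15, 0, 0, 0], [-0.003, 0.004, 0.28, 0, 0, 0], [-0.003, 0.004, 0.28, 0, 0, 0], [-0.003, 0.004, 0.28, 0, 0, 0], [-0.003, 0.004, 0.28, 0, 0, 0]],
])

```text
clock: 16.95
ee_pos: [0.5249, -0.0991, 0.0597]
orientation: [2.443, 1.972, 0.003]
force: [0.1, -0.1, -0.3]
gripper_width: 0.319
grasp_force: 50.2
```

```bash
python3 - <<'E'
from h import *
d=None
s,p=pose();print(p.round(2), BU(p[:2]).round(1))
f,*v=snap('wrist','w9.png')
x,y=P(33.5)
plan([(x,y,31,77.8)])
g=cv2.cvtColor(f,cv2.COLOR_RGB2HSV)
col=g[150:300,318]
print([(150+i,*map(int,c)) for i,c in enumerate(col) if i%3==0])
E
```

```text
[524.9  -99.12  59.66  77.83] [34.3  1.2]
from [524.9 -99.4  59.7  77.8]
  -> [523.9 -98.1  31.   77.8] row [np.float64(0.004), np.float64(-0.005), np.float64(0.115), 0, 0, np.float64(0.001)] rows>= 1
[(150, 14, 200, 176), (153, 14, 200, 176), (156, 14, 201, 175), (159, 14, 201, 175), (162, 14, 200, 177), (165, 14, 199, 177), (168, 14, 199, 178), (171, 14, 199, 178), (174, 14, 197, 181), (177, 14, 198, 180), (180, 14, 198, 180), (183, 14, 198, 179), (186, 14, 200, 177), (189, 14, 198, 174), (192, 14, 198, 171), (195, 17, 160, 164), (198, 11, 194, 63), (201, 11, 187, 64), (204, 11, 195, 102), (207, 11, 196, 103), (210, 11, 193, 103), (213, 11, 191, 103), (216, 11, 193, 103), (219, 11, 191, 103), (222, 11, 191, 104), (225, 11, 192, 105), (228, 19, 151, 159), (231, 19, 151, 155), (234, 18, 152, 156), (237, 16, 160, 143), (240, 16, 163, 133), (243, 16, 162, 156), (246, 16, 159, 149), (249, 16, 162, 153), (252, 16, 161, 141), (255, 18, 153, 230), (258, 18, 151, 231), (261, 18, 150, 231), (264, 18, 150, 231), (267, 18, 150, 231), (270, 18, 151, 231), (273, 18, 150, 231), (276, 18, 150, 231), (279, 18, 151, 231), (282, 18, 150, 231), (285, 18, 151, 232), (288, 18, 151, 231), (291, 18, 151, 231), (294, 18, 151, 231), (297, 18, 151, 231)]
```

```bash
cat >> h.py <<'E'
def edge(px,z,v): 
    w=ray(px,*v,z/1000)[:,:2]*1000; return np.array([BU(q) for q in w]).round(1)
E
python3 - <<'E'
from h import *
s,p=pose(); f,*v=snap('wrist')
print(BU(p[:2]), 'brick front', edge((318,253.7),p[2]+5.7,v), 'stop inner/outer', edge((318,227.0),28,v), edge((318,203),28,v))
E
```

```text
[34.53938778  1.24378722] brick front [[3.  3.3]] stop inner/outer [[1.1 3.7]] [[-10.2   3.7]]
```

Emit:
play_rows([
  [[0.002, -0.004, 0.06, 0, 0, 0], [0.002, -0.004, 0.1, 0, 0, 0], [0.002, -0.004, 0.116, 0, 0, 0], [0.002, -0.004, 0.116, 0, 0, 0], [0.002, -0.004, 0.116, 0, 0, 0]],
])

```text
clock: 17.55
ee_pos: [0.5221, -0.0993, 0.0302]
orientation: [2.444, 1.972, -0.005]
force: [-7.1, -1.3, 21.6]
gripper_width: 0.32
grasp_force: 53.2
```

```bash
python3 - <<'E'
from h import *
s,p=pose(); print(p.round(1),BU(p[:2]),s['force'])
E
```

```text
[522.1 -99.3  30.2  77.8] [35.03238422 -1.53526747] [-7.09866173 -1.3225316  21.57504062]
```

Emit:
play_rows([
  [[0, 0, -0.006, 0, 0, 0], [0, 0, -0.006, 0, 0, 0], [0, 0, -0.006, 0, 0, 0]],
])

```text
clock: 17.85
ee_pos: [0.5226, -0.099, 0.0303]
orientation: [-2.444, -1.973, 0.001]
force: [-1.6, 0.1, 4.2]
gripper_width: 0.318
grasp_force: 51.0
```

```bash
python3 - <<'E'
from h import *
s,p=pose(); print(p.round(1),BU(p[:2]),s['force'])
E
```

```text
[522.6 -99.   30.3  77.8] [34.65720621 -1.04611768] [-1.56025449  0.10407175  4.18246556]
```

Emit:
play_rows([
  [[0.002, 0.005, -0.003, 0, 0, 0], [0.002, 0.005, -0.003, 0, 0, 0], [0.002, 0.005, -0.001, 0, 0, 0]],
])

```text
clock: 18.15
ee_pos: [0.5241, -0.0986, 0.0304]
orientation: [-2.444, -1.973, -0.0]
force: [0.6, -0.6, -1.5]
gripper_width: 0.313
grasp_force: 50.4
```

```bash
python3 - <<'E'
from h import *
s,p=pose(); print(p.round(1),BU(p[:2]),s['force'])
x,y=p[:2]; q=[x,y,130,p[3]]
plan([q,(520,200,200,12)])
E
```

```text
[524.1 -98.6  30.4  77.8] [33.98380157  0.25570911] [ 0.62445677 -0.62382719 -1.50905196]
from [524.1 -98.6  30.4  77.8]
  -> [524.1 -98.6 130.   77.8] row [np.float64(0.0), np.float64(0.0), np.float64(-0.398), 0, 0, np.float64(-0.0)] rows>= 2
  -> [522.7   0.9 153.3  55.9] row [np.float64(0.388), np.float64(-0.089), np.float64(-0.093), 0, 0, np.float64(0.766)] rows>= 3
  -> [521.4 100.5 176.7  33.9] row [np.float64(0.327), np.float64(-0.228), np.float64(-0.093), 0, 0, np.float64(0.766)] rows>= 3
  -> [520. 200. 200.  12.] row [np.float64(0.218), np.float64(-0.333), np.float64(-0.093), 0, 0, np.float64(0.766)] rows>= 3
```

Emit:
play_rows([
  [[0, 0, 0, 0, 0, 0], [0, 0, 0, 0, 0, 0], [0, 0, 0, 0, 0, 0], [0, 0, -0.2, 0, 0, 0], [0, 0, -0.4, 0, 0, 0], [0, 0, -0.4, 0, 0, 0], [0, 0, -0.4, 0, 0, 0], [0, 0, -0.4, 0, 0, 0]],
], claw=0.55)

```text
clock: 18.95
ee_pos: [0.5232, -0.0991, 0.1299]
orientation: [-2.444, -1.972, 0.002]
force: [-0.1, -0.2, -0.4]
gripper_width: 0.549
grasp_force: 0.0
```

```bash
python3 - <<'E'
from h import *
s,p=pose(); print(p.round(1),BU(p[:2]))
f,*v=snap('wrist','w10.png')
for r in rects(f,v,(14,90,195),(24,175,255),.036,(200,100,440,400),400): print(BU(r[:2]))
g=cv2.cvtColor(f,cv2.COLOR_RGB2HSV)
print([(i,*map(int,g[i,318])) for i in range(180,330,3)])
plan([(614.5,216.5,100,17)])
E
```

```text
[523.2 -99.1 129.9  77.8] [34.59664572 -0.47560486]
[315. 304.] [ 517.4 -131.9  130.8   27.3   77.2]
[355. 289.] [ 542.8 -135.2  158.2   21.9   77.8]
[276. 295.] [ 492.1 -125.3  160.    22.2   78. ]
[67.88407318  0.80810432]
[65.74672296 26.31387711]
[ 66.73449439 -25.32264531]
[(180, 14, 197, 154), (183, 16, 173, 159), (186, 12, 188, 61), (189, 11, 194, 100), (192, 11, 192, 101), (195, 11, 195, 102), (198, 11, 191, 103), (201, 11, 193, 102), (204, 13, 183, 67), (207, 16, 163, 150), (210, 17, 158, 220), (213, 17, 156, 219), (216, 17, 157, 219), (219, 17, 155, 219), (222, 17, 156, 220), (225, 17, 156, 220), (228, 17, 155, 220), (231, 17, 156, 220), (234, 17, 156, 220), (237, 17, 156, 220), (240, 17, 156, 220), (243, 17, 157, 221), (246, 17, 155, 220), (249, 17, 156, 220), (252, 17, 156, 221), (255, 18, 156, 220), (258, 17, 156, 220), (261, 17, 155, 220), (264, 17, 156, 219), (267, 17, 156, 217), (270, 18, 154, 229), (273, 18, 154, 228), (276, 18, 154, 227), (279, 18, 153, 228), (282, 18, 153, 228), (285, 17, 154, 227), (288, 18, 154, 227), (291, 18, 153, 226), (294, 17, 153, 226), (297, 17, 155, 226), (300, 19, 150, 153), (303, 19, 150, 158), (306, 19, 152, 158), (309, 19, 151, 157), (312, 21, 142, 224), (315, 21, 140, 228), (318, 20, 143, 224), (321, 20, 143, 217), (324, 20, 145, 218), (327, 20, 145, 217)]
from [523.1 -98.9 129.5  77.8]
  -> [553.6   6.2 119.7  57.5] row [np.float64(0.437), np.float64(0.03), np.float64(0.039), 0, 0, np.float64(0.708)] rows>= 3
  -> [584.  111.4 109.8  37.3] row [np.float64(0.42), np.float64(-0.123), np.float64(0.039), 0, 0, np.float64(0.708)] rows>= 3
  -> [614.5 216.5 100.   17. ] row [np.float64(0.352), np.float64(-0.261), np.float64(0.039), 0, 0, np.float64(0.708)] rows>= 3
```

Emit:
play_rows([
  [[0.437, 0.03, 0.039, 0, 0, 0.35], [0.437, 0.03, 0.039, 0, 0, 0.708], [0.437, 0.03, 0.039, 0, 0, 0.708], [0.437, 0.03, 0.039, 0, 0, 0.708]],
])

```text
clock: 19.4
ee_pos: [0.5538, 0.0098, 0.1198]
orientation: [-2.748, -1.519, 0.002]
force: [0.4, -0.4, -0.4]
gripper_width: 0.548
grasp_force: 0.0
```

Emit:
play_rows([
  [[0.42, -0.123, 0.039, 0, 0, 0.35], [0.42, -0.123, 0.039, 0, 0, 0.708], [0.42, -0.123, 0.039, 0, 0, 0.708], [0.42, -0.123, 0.039, 0, 0, 0.708]],
])

```text
clock: 19.8
ee_pos: [0.5843, 0.1126, 0.1102]
orientation: [-2.975, -1.009, 0.003]
force: [0.2, -0.9, 0.2]
gripper_width: 0.548
grasp_force: 0.0
```

Emit:
play_rows([
  [[0.352, -0.261, 0.039, 0, 0, 0.35], [0.352, -0.261, 0.039, 0, 0, 0.708], [0.352, -0.261, 0.039, 0, 0, 0.708], [0.352, -0.261, 0.039, 0, 0, 0.708], [0.352, -0.261, 0.039, 0, 0, 0.708], [0.352, -0.261, 0.039, 0, 0, 0.708]],
])

```text
clock: 20.4
ee_pos: [0.6158, 0.2128, 0.101]
orientation: [3.106, 0.46, -0.002]
force: [-0.1, 0.2, 0.9]
gripper_width: 0.553
grasp_force: 0.0
```

```bash
cat >> h.py <<'E'
def pick(z=22):
    """measure brick under the tool, print descent row"""
    s,p=pose(); f,*v=snap('wrist')
    L=rects(f,v,(14,90,195),(24,180,255),.028,(100,60,540,480),100)
    b=min(L,key=lambda r:np.hypot(r[0]-p[0],r[1]-p[1]))
    th=p[3]+((b[4]-p[3]+45)%90-45 if b[2]<40 else (b[4]-p[3]+90)%180-90)
    plan([(b[0],b[1],z,th)])
E
python3 -c "
from h import *
pick()"
```

```text
[149. 456.] [442.6 283.9  62.2  12.3 -23.2]
[175. 326.] [549.8 286.5  26.9  26.8 -80.3]
[310. 264.] [615.4 215.4  63.1  27.5  16.9]
[188. 240.] [609.1 289.6  63.3  27.2  14.7]
from [615.8 213.3 101.2  16.8]
  -> [615.4 215.4  22.   16.9] row [np.float64(0.001), np.float64(-0.009), np.float64(0.317), 0, 0, np.float64(-0.004)] rows>= 2
```

Emit:
play_rows([
  [[0, -0.009, 0.15, 0, 0, 0], [0, -0.009, 0.3, 0, 0, 0], [0, -0.009, 0.316, 0, 0, 0], [0, -0.009, 0.316, 0, 0, 0], [0, -0.009, 0.316, 0, 0, 0]],
])

```text
clock: 20.95
ee_pos: [0.616, 0.219, 0.0243]
orientation: [-3.107, -0.463, -0.004]
force: [0.0, -0.0, 0.3]
gripper_width: 0.551
grasp_force: 0.0
```

Emit:
play_rows([
  [[0, 0, 0, 0, 0, 0], [0, 0, 0, 0, 0, 0], [0, 0, 0, 0, 0, 0], [0, 0, 0, 0, 0, 0], [0, 0, 0, 0, 0, 0], [0, 0, 0, 0, 0, 0]],
], claw=0.1)

```text
clock: 21.55
ee_pos: [0.6162, 0.2194, 0.0248]
orientation: [-3.107, -0.463, -0.006]
force: [0.3, -1.1, 6.9]
gripper_width: 0.317
grasp_force: 51.0
```

```bash
cat >> h.py <<'E'
def carry(a,zh,lift=130,off=0.3):
    s,p=pose();print(p.round(2),s['gripper_width'],s['grasp_force'])
    x,y=P(a,off)
    plan([(p[0],p[1],lift,p[3]),(x,y,lift,77.8),(x,y,zh,77.8)],p)
E
python3 -c "
from h import *
carry(100,50)"
```

```text
[616.23 219.39  24.78  16.97] 0.3172093987089068 50.977798104286194
from [616.2 219.4  24.8  17. ]
  -> [616.2 219.4 130.   17. ] row [np.float64(0.0), np.float64(0.0), np.float64(-0.421), 0, 0, np.float64(-0.0)] rows>= 3
  -> [580.9  91.9 130.   37.2] row [np.float64(-0.284), np.float64(0.447), np.float64(-0.0), 0, 0, np.float64(-0.708)] rows>= 3
  -> [545.5 -35.7 130.   57.5] row [np.float64(-0.421), np.float64(0.32), np.float64(-0.0), 0, 0, np.float64(-0.708)] rows>= 3
  -> [ 510.1 -163.2  130.    77.8] row [np.float64(-0.506), np.float64(0.155), np.float64(-0.0), 0, 0, np.float64(-0.708)] rows>= 3
  -> [ 510.1 -163.2   50.    77.8] row [np.float64(0.0), np.float64(-0.0), np.float64(0.32), 0, 0, np.float64(-0.0)] rows>= 2
```

Emit:
play_rows([
  [[0, 0, -0.2, 0, 0, 0], [0, 0, -0.42, 0, 0, 0], [0, 0, -0.42, 0, 0, 0], [-0.284, 0.447, -0.42, 0, 0, -0.35], [-0.284, 0.447, -0.42, 0, 0, -0.708], [-0.284, 0.447, -0.42, 0, 0, -0.708], [-0.284, 0.447, -0.42, 0, 0, -0.708]],
])

```text
clock: 22.25
ee_pos: [0.5788, 0.0845, 0.1271]
orientation: [2.977, 0.992, -0.005]
force: [0.2, 0.6, 0.3]
gripper_width: 0.321
grasp_force: 50.0
```

Emit:
play_rows([
  [[-0.421, 0.32, 0, 0, 0, -0.35], [-0.421, 0.32, 0, 0, 0, -0.708], [-0.421, 0.32, 0, 0, 0, -0.708], [-0.421, 0.32, 0, 0, 0, -0.708]],
])

```text
clock: 22.65
ee_pos: [0.5432, -0.0416, 0.1271]
orientation: [2.758, 1.501, -0.004]
force: [-0.0, 1.3, -0.8]
gripper_width: 0.316
grasp_force: 50.0
```

Emit:
play_rows([
  [[-0.506, 0.155, 0, 0, 0, -0.35], [-0.506, 0.155, 0, 0, 0, -0.708], [-0.506, 0.155, 0, 0, 0, -0.708], [-0.506, 0.155, 0, 0, 0, -0.708], [-0.506, 0.155, 0, 0, 0, -0.708]],
])

```text
clock: 23.15
ee_pos: [0.5096, -0.163, 0.1278]
orientation: [2.446, 1.971, 0.002]
force: [0.6, 0.5, 0.4]
gripper_width: 0.317
grasp_force: 50.0
```

Emit:
play_rows([
  [[0, 0, 0.16, 0, 0, 0], [0, 0, 0.28, 0, 0, 0], [0, 0, 0.28, 0, 0, 0], [0, 0, 0.28, 0, 0, 0], [0, 0, 0.28, 0, 0, 0]],
])

```text
clock: 23.65
ee_pos: [0.5106, -0.1624, 0.0592]
orientation: [2.441, 1.974, 0.003]
force: [-0.7, 0.3, -0.5]
gripper_width: 0.31
grasp_force: 50.0
```

```bash
python3 - <<'E'
from h import *
s,p=pose();print(p.round(2),BU(p[:2]).round(1),s['gripper_width'],s['grasp_force'])
f,*v=snap('wrist','w11.png')
cv2.imwrite('pics/v11.png',np.hstack([f[60:360,200:440],]).repeat(2,0).repeat(2,1)[:,:,::-1])
E
```

```text
[ 510.63 -162.41   59.23   77.92] [99.1  0.6] 0.3100949502130118 50.0066202878952
```

View pics/v11.png

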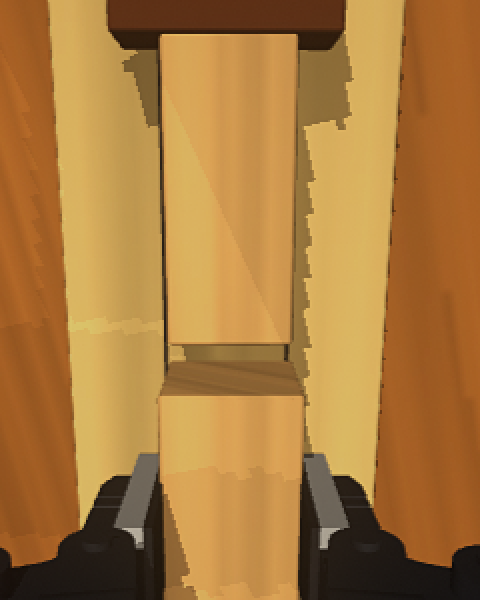

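Brick 1 sits inside the lines with its edges at rows 77 and 232. The held brick's front top edge is at row 257.

```bash
python3 - <<'E'
from h import *
s,p=pose(); f,*v=snap('wrist')
print('b1',edge([(280,77),(349,77),(284.5,232),(345,232)],36,v).tolist())
print('held',edge([(279.5,257),(351.5,257)],p[2]+28-24.8,v).tolist(), BU(p[:2]))
print('board edges',edge([(200+60/2,60+150),(200+393/2,60+150)],8,v).tolist())
E
```

```text
b1 [[3.7, -12.4], [3.7, 14.9], [66.7, -12.0], [66.7, 14.9]]
held [[70.2, -11.7], [70.2, 15.2]] [99.65478032  0.56152601]
board edges [[61.5, -42.6], [61.3, 44.0]]
```

Emit:
play_rows([
  [[0.006, -0.003, 0.05, 0, 0, 0], [0.006, -0.003, 0.09, 0, 0, 0], [0.006, -0.003, 0.095, 0, 0, 0], [0.006, -0.003, 0.095, 0, 0, 0], [0.006, -0.003, 0.095, 0, 0, 0]],
])

```text
clock: 24.25
ee_pos: [0.5085, -0.1619, 0.0336]
orientation: [-2.444, -1.973, -0.0]
force: [-0.3, 0.5, 0.2]
gripper_width: 0.318
grasp_force: 50.0
```

```bash
cat >> h.py <<'E'
def st():
    s,p=pose(); print(p.round(1),'a,off',BU(p[:2]).round(2),'F',s['force'].round(1),'w',round(s['gripper_width'],3),round(s['grasp_force'],1))
E
python3 - <<'E'
from h import *
st()
f,*v=snap('wrist','w12.png'); g=cv2.cvtColor(f,cv2.COLOR_RGB2HSV)
print([(i,int(g[i,300,2]),int(g[i,325,2])) for i in range(215,275)])
E
```

```text
[ 508.5 -161.9   33.6   77.8] a,off [99.11 -1.62] F [-0.3  0.5  0.2] w 0.318 50.0
[(215, 216, 213), (216, 215, 213), (217, 216, 213), (218, 215, 212), (219, 215, 212), (220, 216, 212), (221, 215, 212), (222, 216, 213), (223, 215, 212), (224, 215, 212), (225, 215, 211), (226, 215, 213), (227, 215, 212), (228, 215, 211), (229, 215, 212), (230, 214, 212), (231, 215, 211), (232, 215, 211), (233, 215, 211), (234, 215, 212), (235, 215, 211), (236, 215, 211), (237, 215, 211), (238, 215, 212), (239, 215, 211), (240, 215, 212), (241, 215, 212), (242, 215, 212), (243, 215, 211), (244, 215, 211), (245, 216, 213), (246, 220, 194), (247, 171, 145), (248, 73, 77), (249, 79, 82), (250, 83, 81), (251, 77, 80), (252, 73, 80), (253, 138, 76), (254, 139, 141), (255, 134, 138), (256, 138, 126), (257, 159, 139), (258, 220, 207), (259, 216, 203), (260, 214, 206), (261, 215, 205), (262, 215, 205), (263, 215, 205), (264, 215, 204), (265, 215, 205), (266, 215, 205), (267, 215, 205), (268, 215, 205), (269, 215, 205), (270, 215, 204), (271, 215, 205), (272, 215, 204), (273, 214, 204), (274, 215, 204)]
```

```bash
python3 - <<'E'
from h import *
s,p=pose(); f,*v=snap('wrist'); g=cv2.cvtColor(f,cv2.COLOR_RGB2HSV)
print('b1',edge([(300,247)],36,v),'held',edge([(300,257.3)],p[2]+3.2,v)); 
for r in (235,275):
    m=(g[r,:,0]<=18)&(g[r,:,2]>190)&(g[r,:,1]<170); c=np.where(m[250:390])[0]+250; print(r,c.min(),c.max(),edge([(c.min(),r),(c.max()+1,r)],36,v).tolist())
st()
E
```

```text
b1 [[66.  -6.1]] held [[69.8 -6.1]]
235 284 355 [[61.5, -12.0], [61.4, 14.6]]
275 280 350 [[77.1, -13.9], [77.1, 13.2]]
[ 508.5 -162.    33.7   77.8] a,off [99.14 -1.53] F [ 0.4 -0.4 -0. ] w 0.32 50.0
```

Emit:
play_rows([
  [[0.007, 0.006, 0, 0, 0, 0], [0.007, 0.006, 0, 0, 0, 0], [0.007, 0.006, 0.003, 0, 0, 0], [0.007, 0.006, 0.003, 0, 0, 0]],
])

```text
clock: 24.75
ee_pos: [0.5103, -0.1606, 0.0329]
orientation: [-2.444, -1.973, 0.0]
force: [-0.3, -0.8, -0.2]
gripper_width: 0.315
grasp_force: 50.0
```

```bash
cat >> h.py <<'E'
def look(fn=None,zt=36,r1=235,r2=275,zh=36):
    """gap rows at columns 300/325 and lateral spans"""
    st(); f,*v=snap('wrist',fn); g=cv2.cvtColor(f,cv2.COLOR_RGB2HSV)
    for c0 in (300,330):
        V_=g[:,c0,2].astype(int); d=np.where(V_[r1:r2]<180)[0]+r1
        if len(d): print('gap rows',d.min(),d.max()+1,edge([(c0,d.min())],zt,v).tolist(),edge([(c0,d.max()+1)],zh,v).tolist())
    for r,z in((r1,zt),(r2,zh)):
        m=(g[r,:,0]<=18)&(g[r,:,2]>190)&(g[r,:,1]<170); c=np.where(m[250:390])[0]+250
        if len(c): print('span',r,c.min(),c.max(),edge([(c.min(),r),(c.max()+1,r)],z,v).tolist())
E
python3 -c "
from h import *
look()"
```

```text
[ 510.3 -160.6   32.9   77.8] a,off [97.48 -0.13] F [-0.3 -0.8 -0.2] w 0.315 50.0
gap rows 252 258 [[66.1, -4.7]] [[68.4, -4.7]]
gap rows 251 258 [[65.7, 6.5]] [[68.4, 6.5]]
span 235 280 351 [[59.6, -12.0], [59.6, 14.5]]
span 275 280 350 [[75.2, -12.4], [75.2, 14.6]]
```

Emit:
play_rows([
  [[0, 0, 0.002, 0, 0, 0], [0, 0, 0.002, 0, 0, 0], [0, 0, 0.002, 0, 0, 0]],
])

```text
clock: 25.1
ee_pos: [0.5103, -0.1607, 0.0328]
orientation: [2.444, 1.973, -0.0]
force: [-1.8, -0.2, 4.7]
gripper_width: 0.314
grasp_force: 50.6
```

Emit:
play_rows([
  [[0, 0, 0, 0, 0, 0], [0, 0, 0, 0, 0, 0], [0, 0, 0, 0, 0, 0], [0, 0, -0.2, 0, 0, 0], [0, 0, -0.4, 0, 0, 0], [0, 0, -0.4, 0, 0, 0], [0, 0, -0.4, 0, 0, 0]],
], claw=0.55)

```text
clock: 25.8
ee_pos: [0.5109, -0.1611, 0.1336]
orientation: [2.443, 1.971, 0.001]
force: [-1.2, -0.4, -0.5]
gripper_width: 0.552
grasp_force: 0.0
```

```bash
python3 - <<'E'
from h import *
plan([(447,204,95,9.8)])
E
```

```text
from [ 510.9 -161.1  133.6   77.8]
  -> [489.6 -39.4 120.7  55.1] row [np.float64(0.458), np.float64(-0.186), np.float64(0.051), 0, 0, np.float64(0.791)] rows>= 3
  -> [468.3  82.3 107.9  32.5] row [np.float64(0.351), np.float64(-0.348), np.float64(0.051), 0, 0, np.float64(0.791)] rows>= 3
  -> [447.  204.   95.    9.8] row [np.float64(0.189), np.float64(-0.456), np.float64(0.051), 0, 0, np.float64(0.791)] rows>= 3
```

Emit:
play_rows([
  [[0.458, -0.186, 0.05, 0, 0, 0.4], [0.458, -0.186, 0.05, 0, 0, 0.79], [0.458, -0.186, 0.05, 0, 0, 0.79], [0.458, -0.186, 0.05, 0, 0, 0.79]],
])

```text
clock: 26.2
ee_pos: [0.487, -0.0344, 0.1189]
orientation: [-2.778, -1.462, 0.003]
force: [0.4, -0.7, 0.3]
gripper_width: 0.549
grasp_force: 0.0
```

Emit:
play_rows([
  [[0.351, -0.348, 0.05, 0, 0, 0.4], [0.351, -0.348, 0.05, 0, 0, 0.79], [0.351, -0.348, 0.05, 0, 0, 0.79], [0.351, -0.348, 0.05, 0, 0, 0.79]],
])

```text
clock: 26.6
ee_pos: [0.4661, 0.0871, 0.1067]
orientation: [-3.011, -0.89, 0.002]
force: [0.3, -0.3, -0.4]
gripper_width: 0.547
grasp_force: 0.0
```

Emit:
play_rows([
  [[0.189, -0.456, 0.05, 0, 0, 0.4], [0.189, -0.456, 0.05, 0, 0, 0.79], [0.189, -0.456, 0.05, 0, 0, 0.79], [0.189, -0.456, 0.05, 0, 0, 0.79], [0.189, -0.456, 0.05, 0, 0, 0.79], [0.189, -0.456, 0.05, 0, 0, 0.79], [0.189, -0.456, 0.05, 0, 0, 0.79]],
])

```text
clock: 27.3
ee_pos: [0.4468, 0.2023, 0.0947]
orientation: [3.129, 0.268, -0.001]
force: [0.1, 0.0, -0.0]
gripper_width: 0.551
grasp_force: 0.0
```

```bash
python3 -c "
from h import *
pick()"
```

```text
[312. 270.] [447.3 204.1  29.5  27.5   9.8]
[164. 251.] [442.3 291.1  63.2  27.1  -3.3]
[189. 108.] [523.6 282.5  47.7  27.2   9.5]
from [446.8 202.5  94.8   9.8]
  -> [447.3 204.1  22.    9.8] row [np.float64(0.003), np.float64(-0.006), np.float64(0.291), 0, 0, np.float64(-0.001)] rows>= 2
```

Emit:
play_rows([
  [[0.002, -0.003, 0.15, 0, 0, 0], [0.002, -0.003, 0.28, 0, 0, 0], [0.002, -0.003, 0.291, 0, 0, 0], [0.002, -0.003, 0.291, 0, 0, 0], [0.002, -0.003, 0.291, 0, 0, 0]],
])

```text
clock: 27.85
ee_pos: [0.4475, 0.2054, 0.0235]
orientation: [-3.129, -0.271, -0.003]
force: [-0.2, 0.7, 0.4]
gripper_width: 0.553
grasp_force: 0.0
```

Emit:
play_rows([
  [[0, 0, 0, 0, 0, 0], [0, 0, 0, 0, 0, 0], [0, 0, 0, 0, 0, 0], [0, 0, 0, 0, 0, 0], [0, 0, 0, 0, 0, 0], [0, 0, 0, 0, 0, 0]],
], claw=0.1)

```text
clock: 28.45
ee_pos: [0.4477, 0.2056, 0.0238]
orientation: [-3.129, -0.271, -0.004]
force: [-0.9, -1.1, 6.8]
gripper_width: 0.312
grasp_force: 50.0
```

```bash
python3 -c "
from h import *
carry(149.5,60)"
```

```text
[447.7  205.56  23.83   9.92] 0.31209013205907227 49.977402091026306
from [447.7 205.6  23.8   9.9]
  -> [447.7 205.6 130.    9.9] row [np.float64(0.0), np.float64(0.0), np.float64(-0.425), 0, 0, np.float64(-0.0)] rows>= 3
  -> [465.   66.5 130.   32.5] row [np.float64(-0.028), np.float64(0.56), np.float64(-0.0), 0, 0, np.float64(-0.79)] rows>= 3
  -> [482.3 -72.5 130.   55.2] row [np.float64(-0.241), np.float64(0.506), np.float64(-0.0), 0, 0, np.float64(-0.79)] rows>= 3
  -> [ 499.7 -211.6  130.    77.8] row [np.float64(-0.417), np.float64(0.375), np.float64(-0.0), 0, 0, np.float64(-0.79)] rows>= 3
  -> [ 499.7 -211.6   60.    77.8] row [np.float64(0.0), np.float64(-0.0), np.float64(0.28), 0, 0, np.float64(-0.0)] rows>= 2
```

Emit:
play_rows([
  [[0, 0, -0.2, 0, 0, 0], [0, 0, -0.42, 0, 0, 0], [0, 0, -0.42, 0, 0, 0], [-0.028, 0.56, -0.42, 0, 0, -0.4], [-0.028, 0.56, -0.42, 0, 0, -0.79], [-0.028, 0.56, -0.42, 0, 0, -0.79], [-0.028, 0.56, -0.42, 0, 0, -0.79]],
])

```text
clock: 29.15
ee_pos: [0.4643, 0.058, 0.1269]
orientation: [3.016, 0.865, -0.003]
force: [0.3, 0.6, -0.5]
gripper_width: 0.316
grasp_force: 49.4
```

Emit:
play_rows([
  [[-0.241, 0.506, 0, 0, 0, -0.4], [-0.241, 0.506, 0, 0, 0, -0.79], [-0.241, 0.506, 0, 0, 0, -0.79], [-0.241, 0.506, 0, 0, 0, -0.79]],
])

```text
clock: 29.55
ee_pos: [0.4813, -0.0806, 0.127]
orientation: [2.789, 1.44, -0.003]
force: [-0.0, 0.1, -0.6]
gripper_width: 0.316
grasp_force: 49.5
```

Emit:
play_rows([
  [[-0.417, 0.375, 0, 0, 0, -0.4], [-0.417, 0.375, 0, 0, 0, -0.79], [-0.417, 0.375, 0, 0, 0, -0.79], [-0.417, 0.375, 0, 0, 0, -0.79], [-0.417, 0.375, 0, 0, 0, -0.79]],
])

```text
clock: 30.05
ee_pos: [0.4984, -0.2123, 0.1272]
orientation: [-2.448, -1.968, -0.0]
force: [0.5, 2.2, -0.2]
gripper_width: 0.316
grasp_force: 49.5
```

Emit:
play_rows([
  [[0, 0, 0.13, 0, 0, 0], [0, 0, 0.24, 0, 0, 0], [0, 0, 0.24, 0, 0, 0], [0, 0, 0.24, 0, 0, 0], [0, 0, 0.24, 0, 0, 0]],
])

```text
clock: 30.55
ee_pos: [0.4997, -0.2112, 0.0688]
orientation: [2.442, 1.974, 0.002]
force: [-0.1, 0.1, -0.3]
gripper_width: 0.316
grasp_force: 49.5
```

```bash
python3 - <<'E'
from h import *
s,p=pose(); look('w13.png',36,190,300,p[2]+28-23.8)
f=cv2.imread('pics/w13.png'); g=cv2.cvtColor(f,cv2.COLOR_BGR2HSV)
print([(i,int(g[i,300,2]),int(g[i,330,2])) for i in range(190,300,2)])
E
```

```text
[ 499.7 -211.2   68.8   77.9] a,off [149.1    0.26] F [-0.1  0.1 -0.3] w 0.316 49.5
gap rows 259 297 [[131.7, -6.0]] [[135.3, -4.5]]
gap rows 259 297 [[131.7, 8.6]] [[135.3, 7.0]]
span 190 285 343 [[98.6, -12.5], [98.5, 14.5]]
span 300 280 349 [[136.6, -12.1], [136.5, 14.7]]
[(190, 222, 218), (192, 222, 218), (194, 222, 218), (196, 222, 219), (198, 222, 218), (200, 222, 218), (202, 222, 219), (204, 222, 219), (206, 222, 219), (208, 222, 219), (210, 221, 219), (212, 222, 219), (214, 222, 219), (216, 222, 220), (218, 222, 220), (220, 222, 220), (222, 221, 221), (224, 222, 220), (226, 222, 221), (228, 222, 220), (230, 222, 221), (232, 222, 221), (234, 222, 221), (236, 222, 221), (238, 222, 221), (240, 222, 221), (242, 222, 221), (244, 222, 221), (246, 221, 221), (248, 222, 221), (250, 221, 221), (252, 222, 221), (254, 221, 221), (256, 221, 222), (258, 225, 225), (260, 153, 147), (262, 157, 149), (264, 157, 150), (266, 157, 148), (268, 157, 149), (270, 157, 149), (272, 157, 149), (274, 132, 143), (276, 139, 137), (278, 137, 137), (280, 133, 132), (282, 134, 139), (284, 133, 139), (286, 136, 135), (288, 131, 134), (290, 130, 134), (292, 135, 134), (294, 136, 138), (296, 137, 135), (298, 207, 198)]
```

Emit:
play_rows([
  [[0, 0.003, 0.07, 0, 0, 0], [0, 0.003, 0.12, 0, 0, 0], [0, 0.003, 0.134, 0, 0, 0], [0, 0.003, 0.134, 0, 0, 0], [0, 0.003, 0.134, 0, 0, 0]],
])

```text
clock: 31.1
ee_pos: [0.4994, -0.2121, 0.0337]
orientation: [-2.444, -1.973, -0.0]
force: [-0.2, -0.6, 0.5]
gripper_width: 0.316
grasp_force: 49.5
```

```bash
python3 - <<'E'
from h import *
s,p=pose(); look('w14.png',36,235,300,p[2]+28-23.8)
E
```

```text
[ 499.4 -212.1   33.7   77.8] a,off [1.5005e+02 1.0000e-01] F [-0.2 -0.6  0.5] w 0.316 49.5
gap rows 284 297 [[131.7, -4.6]] [[136.3, -4.6]]
gap rows 284 297 [[131.7, 6.9]] [[136.3, 6.9]]
span 235 279 350 [[112.4, -12.2], [112.3, 14.4]]
span 300 280 349 [[137.5, -12.3], [137.5, 14.6]]
```

Emit:
play_rows([
  [[0.005, 0, 0, 0, 0, 0], [0.01, 0, 0.002, 0, 0, 0], [0.01, 0, 0.006, 0, 0, 0], [0.01, 0, 0.008, 0, 0, 0], [0.01, 0, 0.008, 0, 0, 0]],
])

```text
clock: 31.65
ee_pos: [0.4998, -0.2098, 0.0319]
orientation: [2.444, 1.973, -0.0]
force: [0.3, 1.0, 1.8]
gripper_width: 0.317
grasp_force: 49.8
```

```bash
python3 - <<'E'
from h import *
s,p=pose(); look('w14.png',36,235,300,36)
E
```

```text
[ 499.8 -209.8   31.9   77.8] a,off [1.477e+02 6.000e-02] F [0.3 1.  1.8] w 0.317 49.8
gap rows 292 297 [[131.9, -4.6]] [[134.0, -4.6]]
gap rows 291 297 [[131.5, 6.8]] [[134.0, 6.8]]
span 235 278 351 [[109.6, -12.4], [109.5, 14.5]]
span 300 280 349 [[135.2, -12.3], [135.2, 14.5]]
```

Emit:
play_rows([
  [[0, 0, 0, 0, 0, 0], [0, 0, 0, 0, 0, 0], [0, 0, 0, 0, 0, 0], [0, 0, -0.2, 0, 0, 0], [0, 0, -0.4, 0, 0, 0], [0, 0, -0.4, 0, 0, 0], [0, 0, -0.4, 0, 0, 0]],
], claw=0.55)

```text
clock: 32.4
ee_pos: [0.5003, -0.2104, 0.1329]
orientation: [2.443, 1.971, 0.001]
force: [-0.6, -0.5, -0.9]
gripper_width: 0.551
grasp_force: 0.0
```

```bash
python3 - <<'E'
from h import *
st(); plan([(524.5,369.8,95,14.4)])
E
```

```text
[ 500.3 -210.4  132.9   77.8] a,off [148.21   0.64] F [-0.6 -0.5 -0.9] w 0.551 0.0
from [ 500.3 -210.4  132.9   77.8]
  -> [508.4 -17.  120.3  56.7] row [np.float64(0.763), np.float64(-0.132), np.float64(0.051), 0, 0, np.float64(0.738)] rows>= 4
  -> [516.4 176.4 107.6  35.5] row [np.float64(0.664), np.float64(-0.398), np.float64(0.051), 0, 0, np.float64(0.738)] rows>= 4
  -> [524.5 369.8  95.   14.4] row [np.float64(0.476), np.float64(-0.611), np.float64(0.051), 0, 0, np.float64(0.738)] rows>= 4
```

Emit:
play_rows([
  [[0.763, -0.132, 0.05, 0, 0, 0.3], [0.763, -0.132, 0.05, 0, 0, 0.5], [0.763, -0.132, 0.05, 0, 0, 0.738], [0.763, -0.132, 0.05, 0, 0, 0.738], [0.763, -0.132, 0.05, 0, 0, 0.738]],
])

```text
clock: 32.9
ee_pos: [0.5065, -0.0087, 0.1185]
orientation: [-2.753, -1.505, -0.0]
force: [0.2, -0.6, -0.6]
gripper_width: 0.553
grasp_force: 0.0
```

Emit:
play_rows([
  [[0.664, -0.398, 0.05, 0, 0, 0.3], [0.664, -0.398, 0.05, 0, 0, 0.5], [0.664, -0.398, 0.05, 0, 0, 0.738], [0.664, -0.398, 0.05, 0, 0, 0.738], [0.664, -0.398, 0.05, 0, 0, 0.738]],
])

```text
clock: 33.4
ee_pos: [0.5139, 0.1846, 0.106]
orientation: [-2.982, -0.973, -0.0]
force: [-0.2, -0.8, -0.5]
gripper_width: 0.551
grasp_force: 0.0
```

Emit:
play_rows([
  [[0.476, -0.611, 0.05, 0, 0, 0.3], [0.476, -0.611, 0.05, 0, 0, 0.5], [0.476, -0.611, 0.05, 0, 0, 0.738], [0.476, -0.611, 0.05, 0, 0, 0.738], [0.476, -0.611, 0.05, 0, 0, 0.738], [0.476, -0.611, 0.05, 0, 0, 0.738], [0.476, -0.611, 0.05, 0, 0, 0.738], [0.476, -0.611, 0.05, 0, 0, 0.738]],
])

```text
clock: 34.2
ee_pos: [0.5246, 0.3679, 0.0937]
orientation: [3.116, 0.389, -0.001]
force: [-0.3, -0.7, -0.4]
gripper_width: 0.554
grasp_force: 0.0
```

```bash
python3 -c "
from h import *
pick()"
```

```text
[447. 333.] [505.3 278.7  25.1   9.9 -78.9]
[311. 270.] [524.9 370.2  30.   27.   14.3]
[459. 256.] [554.7 288.2  27.5  16.3 -79.9]
[491. 160.] [608.8 290.3  62.9  27.5  14.8]
from [524.7 368.3  94.   14.3]
  -> [524.9 370.2  22.   14.3] row [np.float64(0.003), np.float64(-0.007), np.float64(0.288), 0, 0, np.float64(-0.0)] rows>= 2
```

Emit:
play_rows([
  [[0.002, -0.003, 0.15, 0, 0, 0], [0.002, -0.003, 0.28, 0, 0, 0], [0.002, -0.003, 0.29, 0, 0, 0], [0.002, -0.003, 0.29, 0, 0, 0], [0.002, -0.003, 0.29, 0, 0, 0]],
])

```text
clock: 34.75
ee_pos: [0.5252, 0.3718, 0.0235]
orientation: [-3.116, -0.393, -0.003]
force: [-0.2, 0.9, 0.8]
gripper_width: 0.552
grasp_force: 0.0
```

Emit:
play_rows([
  [[0, 0, 0, 0, 0, 0], [0, 0, 0, 0, 0, 0], [0, 0, 0, 0, 0, 0], [0, 0, 0, 0, 0, 0], [0, 0, 0, 0, 0, 0], [0, 0, 0, 0, 0, 0]],
], claw=0.1)

```text
clock: 35.35
ee_pos: [0.5254, 0.3722, 0.0238]
orientation: [-3.116, -0.393, -0.005]
force: [-0.2, -0.2, 6.9]
gripper_width: 0.318
grasp_force: 51.0
```

```bash
python3 -c "
from h import *
carry(18,85)"
```

```text
[525.37 372.17  23.82  14.39] 0.3182393525363291 51.00267469882965
from [525.4 372.2  23.8  14.4]
  -> [525.4 372.2 130.   14.4] row [np.float64(0.0), np.float64(0.0), np.float64(-0.425), 0, 0, np.float64(-0.0)] rows>= 3
  -> [526.1 220.4 130.   35.5] row [np.float64(-0.148), np.float64(0.589), np.float64(-0.0), 0, 0, np.float64(-0.738)] rows>= 4
  -> [526.8  68.7 130.   56.7] row [np.float64(-0.35), np.float64(0.496), np.float64(-0.0), 0, 0, np.float64(-0.738)] rows>= 4
  -> [527.5 -83.  130.   77.8] row [np.float64(-0.506), np.float64(0.336), np.float64(-0.0), 0, 0, np.float64(-0.738)] rows>= 4
  -> [527.5 -83.   85.   77.8] row [np.float64(-0.0), np.float64(-0.0), np.float64(0.18), 0, 0, np.float64(-0.0)] rows>= 1
```

Emit:
play_rows([
  [[0, 0, -0.2, 0, 0, 0], [0, 0, -0.42, 0, 0, 0], [0, 0, -0.42, 0, 0, 0], [-0.148, 0.589, -0.42, 0, 0, -0.35], [-0.148, 0.589, -0.42, 0, 0, -0.738], [-0.148, 0.589, -0.42, 0, 0, -0.738], [-0.148, 0.589, -0.42, 0, 0, -0.738], [-0.148, 0.589, -0.42, 0, 0, -0.738]],
])

```text
clock: 36.15
ee_pos: [0.5257, 0.2175, 0.127]
orientation: [2.993, 0.952, 0.001]
force: [-0.4, 1.0, 0.6]
gripper_width: 0.318
grasp_force: 50.1
```

Emit:
play_rows([
  [[-0.35, 0.496, 0, 0, 0, -0.35], [-0.35, 0.496, 0, 0, 0, -0.738], [-0.35, 0.496, 0, 0, 0, -0.738], [-0.35, 0.496, 0, 0, 0, -0.738], [-0.35, 0.496, 0, 0, 0, -0.738]],
])

```text
clock: 36.65
ee_pos: [0.5263, 0.0679, 0.127]
orientation: [-2.766, -1.488, -0.002]
force: [-0.2, 1.1, -0.4]
gripper_width: 0.312
grasp_force: 50.1
```

Emit:
play_rows([
  [[-0.506, 0.336, 0, 0, 0, -0.35], [-0.506, 0.336, 0, 0, 0, -0.738], [-0.506, 0.336, 0, 0, 0, -0.738], [-0.506, 0.336, 0, 0, 0, -0.738], [-0.506, 0.336, 0, 0, 0, -0.738], [-0.506, 0.336, 0, 0, 0, -0.738]],
])

```text
clock: 37.25
ee_pos: [0.5272, -0.0805, 0.1272]
orientation: [-2.44, -1.978, -0.003]
force: [-0.2, 0.3, -0.2]
gripper_width: 0.32
grasp_force: 50.1
```

Emit:
play_rows([
  [[0, 0, 0.13, 0, 0, 0], [0, 0, 0.228, 0, 0, 0], [0, 0, 0.228, 0, 0, 0], [0, 0, 0.228, 0, 0, 0], [0, 0, 0.228, 0, 0, 0]],
])

```text
clock: 37.75
ee_pos: [0.5277, -0.0826, 0.0712]
orientation: [2.441, 1.975, 0.003]
force: [-0.2, 0.5, 0.7]
gripper_width: 0.316
grasp_force: 50.1
```

```bash
python3 - <<'E'
from h import *
s,p=pose(); st(); f,*v=snap('wrist','w15.png')
cv2.imwrite('pics/v15.png',f[100:400,200:440].repeat(2,0).repeat(2,1)[:,:,::-1])
E
```

```text
[527.7 -82.6  71.2  77.9] a,off [17.51  0.43] F [-0.2  0.5  0.7] w 0.316 50.1
```

View pics/v15.png

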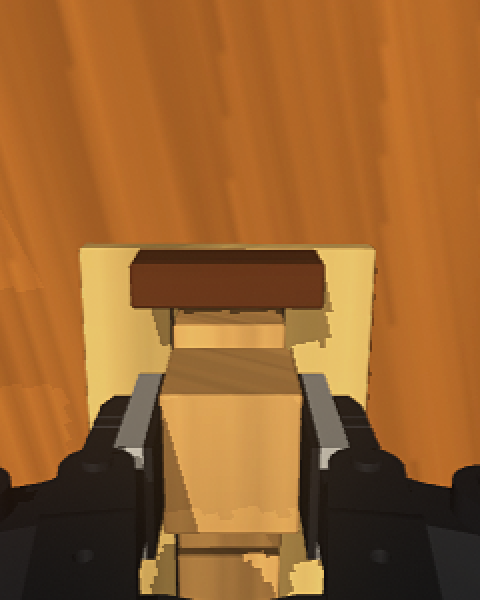

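The half brick is held over brick 1. The stop edge is at row 253.5, brick 1's front edge at row 262 and the held front edge at row 297.

```bash
python3 - <<'E'
from h import *
s,p=pose(); f,*v=snap('wrist')
print('stop',edge([(315,253.5)],28,v),'b1',edge([(287,262),(342.5,262)],36,v).tolist(),'held',edge([(280,297),(350.5,297)],p[2]+4.2,v).tolist())
st()
E
```

```text
stop [[1.  1.6]] b1 [[3.0, -12.2], [2.9, 15.1]] held [[4.3, -11.9], [4.3, 15.1]]
[527.5 -83.6  71.1  77.9] a,off [18.53  0.43] F [-0.3 -0.5 -0.2] w 0.322 50.1
```

Emit:
play_rows([
  [[0.007, 0, 0.02, 0, 0, 0], [0.007, 0, 0.036, 0, 0, 0], [0.007, 0, 0.036, 0, 0, 0], [0.007, 0, 0.036, 0, 0, 0], [0.007, 0, 0.036, 0, 0, 0]],
])

```text
clock: 38.35
ee_pos: [0.5269, -0.0824, 0.0608]
orientation: [-2.445, -1.973, 0.0]
force: [-0.1, -1.1, -0.2]
gripper_width: 0.317
grasp_force: 50.1
```

```bash
cat >> h.py <<'E'
def prof(col=315,lo=200,hi=330,fn=None,zs=()):
    """brightness steps along a column, each with a at the heights zs"""
    st(); f,*v=snap('wrist',fn); g=cv2.cvtColor(f,cv2.COLOR_RGB2HSV)[:,:,2].astype(int)
    d=np.diff(g[:,col-6:col+7].mean(1))
    i=lo
    while i<hi:
        if abs(d[i])>15:
            j=i
            while abs(d[j+1])>15: j+=1
            c=(np.abs(d[i:j+1])*np.arange(i,j+1)).sum()/np.abs(d[i:j+1]).sum()+1
            print('step',round(c,1),round(d[i:j+1].sum()),[edge([(col,c)],z,v)[0,0] for z in zs]); i=j
        i+=1
    return f,v
E
python3 -c "
from h import *
s,p=pose(); prof(zs=(28,36,p[2]+4.2))"
```

```text
[526.9 -82.4  60.8  77.8] a,off [17.55 -0.39] F [-0.1 -1.1 -0.2] w 0.317 50.1
step 229.0 -101 [np.float64(-14.7), np.float64(-16.5), np.float64(-22.8)]
step 237.0 35 [np.float64(-10.8), np.float64(-12.8), np.float64(-19.9)]
step 260.2 3 [np.float64(0.8), np.float64(-1.8), np.float64(-11.0)]
step 263.0 34 [np.float64(2.2), np.float64(-0.4), np.float64(-9.9)]
step 269.0 79 [np.float64(5.3), np.float64(2.5), np.float64(-7.5)]
step 274.0 -90 [np.float64(7.8), np.float64(4.9), np.float64(-5.6)]
step 297.3 85 [np.float64(20.2), np.float64(16.7), np.float64(3.9)]
```

Emit:
play_rows([
  [[0.004, 0.003, 0, 0, 0, 0], [0.004, 0.003, 0.004, 0, 0, 0], [0.004, 0.003, 0.004, 0, 0, 0], [0.004, 0.003, 0.004, 0, 0, 0]],
])

```text
clock: 38.8
ee_pos: [0.5279, -0.0815, 0.0598]
orientation: [2.444, 1.973, 0.0]
force: [0.4, -0.0, 1.1]
gripper_width: 0.317
grasp_force: 50.2
```

```bash
python3 -c "
from h import *
s,p=pose(); prof(zs=(28,36,p[2]+4.2))"
```

```text
[527.9 -81.5  59.8  77.8] a,off [16.44  0.44] F [ 0.4 -0.   1.1] w 0.317 50.2
step 230.8 -117 [np.float64(-15.2), np.float64(-17.0), np.float64(-23.3)]
step 240.0 25 [np.float64(-10.7), np.float64(-12.7), np.float64(-19.8)]
step 262.0 -36 [np.float64(0.3), np.float64(-2.3), np.float64(-11.4)]
step 264.9 69 [np.float64(1.7), np.float64(-0.9), np.float64(-10.3)]
step 272.0 81 [np.float64(5.4), np.float64(2.5), np.float64(-7.5)]
step 274.0 -89 [np.float64(6.4), np.float64(3.5), np.float64(-6.7)]
step 297.3 87 [np.float64(18.7), np.float64(15.2), np.float64(2.8)]
```

Emit:
play_rows([
  [[0, 0, 0, 0, 0, 0], [0, 0, 0, 0, 0, 0], [0, 0, 0, 0, 0, 0], [0, 0, -0.15, 0, 0, 0], [0, 0, -0.3, 0, 0, 0], [0, 0, -0.3, 0, 0, 0], [0, 0, -0.3, 0, 0, 0]],
], claw=0.55)

```text
clock: 39.55
ee_pos: [0.5281, -0.082, 0.1353]
orientation: [2.444, 1.972, 0.001]
force: [-0.3, 0.1, -0.6]
gripper_width: 0.55
grasp_force: 0.0
```

```bash
python3 - <<'E'
from h import *
st(); plan([(531.2,283.7,95,9.4)])
E
```

```text
[528.1 -82.  135.3  77.8] a,off [16.87  0.69] F [-0.3  0.1 -0.6] w 0.55 0.0
from [528.1 -82.  135.3  77.8]
  -> [529.1  39.9 121.9  55. ] row [np.float64(0.477), np.float64(-0.099), np.float64(0.054), 0, 0, np.float64(0.796)] rows>= 3
  -> [530.2 161.8 108.4  32.2] row [np.float64(0.402), np.float64(-0.276), np.float64(0.054), 0, 0, np.float64(0.796)] rows>= 3
  -> [531.2 283.7  95.    9.4] row [np.float64(0.263), np.float64(-0.41), np.float64(0.054), 0, 0, np.float64(0.796)] rows>= 3
```

Emit:
play_rows([
  [[0.477, -0.099, 0.05, 0, 0, 0.4], [0.477, -0.099, 0.05, 0, 0, 0.796], [0.477, -0.099, 0.05, 0, 0, 0.796], [0.477, -0.099, 0.05, 0, 0, 0.796]],
])

```text
clock: 39.95
ee_pos: [0.5273, 0.0451, 0.1212]
orientation: [-2.78, -1.458, 0.002]
force: [-0.7, 0.1, 0.4]
gripper_width: 0.55
grasp_force: 0.0
```

Emit:
play_rows([
  [[0.402, -0.276, 0.05, 0, 0, 0.4], [0.402, -0.276, 0.05, 0, 0, 0.796], [0.402, -0.276, 0.05, 0, 0, 0.796], [0.402, -0.276, 0.05, 0, 0, 0.796]],
])

```text
clock: 40.35
ee_pos: [0.5285, 0.1658, 0.1087]
orientation: [-3.014, -0.879, 0.002]
force: [0.6, -0.1, -0.5]
gripper_width: 0.552
grasp_force: 0.0
```

Emit:
play_rows([
  [[0.263, -0.41, 0.05, 0, 0, 0.4], [0.263, -0.41, 0.05, 0, 0, 0.796], [0.263, -0.41, 0.05, 0, 0, 0.796], [0.263, -0.41, 0.05, 0, 0, 0.796], [0.263, -0.41, 0.05, 0, 0, 0.796], [0.263, -0.41, 0.05, 0, 0, 0.796], [0.263, -0.41, 0.05, 0, 0, 0.796]],
])

```text
clock: 41.05
ee_pos: [0.5316, 0.2814, 0.097]
orientation: [3.13, 0.254, -0.001]
force: [1.1, 0.6, 0.8]
gripper_width: 0.552
grasp_force: 0.0
```

```bash
python3 -c "
from h import *
pick()"
```

```text
[282. 374.] [455.4 290.5  37.7  27.4  -3. ]
[310. 267.] [531.5 284.   62.7  27.4   9.3]
[322. 131.] [608.7 290.   63.2  27.4  14.9]
from [531.6 281.7  97.1   9.3]
  -> [531.5 284.   22.    9.3] row [np.float64(0.001), np.float64(-0.009), np.float64(0.301), 0, 0, np.float64(-0.002)] rows>= 2
```

Emit:
play_rows([
  [[0.001, -0.003, 0.15, 0, 0, 0], [0.001, -0.003, 0.28, 0, 0, 0], [0.001, -0.003, 0.302, 0, 0, 0], [0.001, -0.003, 0.302, 0, 0, 0], [0.001, -0.003, 0.302, 0, 0, 0]],
])

```text
clock: 41.6
ee_pos: [0.5319, 0.285, 0.0231]
orientation: [-3.13, -0.257, -0.003]
force: [-0.6, -0.1, 0.3]
gripper_width: 0.554
grasp_force: 0.0
```

Emit:
play_rows([
  [[0, 0, 0, 0, 0, 0], [0, 0, 0, 0, 0, 0], [0, 0, 0, 0, 0, 0], [0, 0, 0, 0, 0, 0], [0, 0, 0, 0, 0, 0], [0, 0, 0, 0, 0, 0]],
], claw=0.1)

```text
clock: 42.2
ee_pos: [0.5322, 0.2853, 0.0236]
orientation: [-3.13, -0.257, -0.005]
force: [-0.6, 0.7, 7.3]
gripper_width: 0.319
grasp_force: 51.1
```

```bash
python3 -c "
from h import *
carry(68.5,95,150)"
```

```text
[532.21 285.34  23.64   9.41] 0.3185110323019874 51.0622501373291
from [532.2 285.3  23.6   9.4]
  -> [532.2 285.3 150.    9.4] row [np.float64(0.0), np.float64(0.0), np.float64(-0.505), 0, 0, np.float64(-0.0)] rows>= 3
  -> [527.1 146.1 150.   32.2] row [np.float64(-0.111), np.float64(0.546), np.float64(-0.0), 0, 0, np.float64(-0.796)] rows>= 3
  -> [521.9   6.9 150.   55. ] row [np.float64(-0.314), np.float64(0.46), np.float64(-0.0), 0, 0, np.float64(-0.796)] rows>= 3
  -> [ 516.8 -132.4  150.    77.8] row [np.float64(-0.468), np.float64(0.303), np.float64(-0.0), 0, 0, np.float64(-0.796)] rows>= 3
  -> [ 516.8 -132.4   95.    77.8] row [np.float64(0.0), np.float64(0.0), np.float64(0.22), 0, 0, np.float64(-0.0)] rows>= 2
```

Emit:
play_rows([
  [[0, 0, -0.2, 0, 0, 0], [0, 0, -0.4, 0, 0, 0], [0, 0, -0.5, 0, 0, 0], [-0.111, 0.546, -0.5, 0, 0, -0.4], [-0.111, 0.546, -0.5, 0, 0, -0.796], [-0.111, 0.546, -0.5, 0, 0, -0.796], [-0.111, 0.546, -0.5, 0, 0, -0.796], [-0.111, 0.546, -0.5, 0, 0, -0.796]],
])

```text
clock: 43.0
ee_pos: [0.5263, 0.1443, 0.1473]
orientation: [3.02, 0.866, 0.001]
force: [0.2, -0.4, -0.5]
gripper_width: 0.319
grasp_force: 50.2
```

Emit:
play_rows([
  [[-0.314, 0.46, 0, 0, 0, -0.4], [-0.314, 0.46, 0, 0, 0, -0.796], [-0.314, 0.46, 0, 0, 0, -0.796], [-0.314, 0.46, 0, 0, 0, -0.796]],
])

```text
clock: 43.4
ee_pos: [0.521, 0.001, 0.1464]
orientation: [2.789, 1.442, -0.003]
force: [0.5, 0.2, 0.1]
gripper_width: 0.315
grasp_force: 50.2
```

Emit:
play_rows([
  [[-0.468, 0.303, 0, 0, 0, -0.4], [-0.468, 0.303, 0, 0, 0, -0.796], [-0.468, 0.303, 0, 0, 0, -0.796], [-0.468, 0.303, 0, 0, 0, -0.796], [-0.468, 0.303, 0, 0, 0, -0.796], [-0.468, 0.303, 0, 0, 0, -0.796]],
])

```text
clock: 44.0
ee_pos: [0.5165, -0.1303, 0.1471]
orientation: [-2.442, -1.976, -0.002]
force: [0.2, 0.4, -0.3]
gripper_width: 0.314
grasp_force: 50.2
```

Emit:
play_rows([
  [[0, 0, 0.1, 0, 0, 0], [0, 0, 0.2, 0, 0, 0], [0, 0, 0.2, 0, 0, 0], [0, 0, 0.2, 0, 0, 0], [0, 0, 0.2, 0, 0, 0]],
])

```text
clock: 44.5
ee_pos: [0.5169, -0.1319, 0.0981]
orientation: [2.442, 1.974, 0.002]
force: [0.0, -0.8, -0.7]
gripper_width: 0.311
grasp_force: 50.2
```

```bash
python3 -c "
from h import *
s,p=pose(); prof(lo=120,zs=(64,p[2]+4.4),fn='w16.png'); look(None,64,215,305,p[2]+4.4)"
```

```text
[ 516.9 -131.9   98.1   77.9] a,off [67.95  0.32] F [ 0.  -0.8 -0.7] w 0.311 50.2
step 130.3 -66 [np.float64(-8.6), np.float64(-6.3)]
step 153.3 58 [np.float64(1.2), np.float64(1.1)]
step 157.0 35 [np.float64(2.8), np.float64(2.4)]
step 159.0 28 [np.float64(3.7), np.float64(3.0)]
step 224.2 -55 [np.float64(33.7), np.float64(25.8)]
step 256.6 89 [np.float64(49.8), np.float64(38.0)]
[ 516.9 -132.3   98.1   77.9] a,off [68.39  0.36] F [ 0.   0.2 -0.5] w 0.315 50.2
gap rows 223 256 [[33.5, -5.7]] [[38.2, -4.2]]
gap rows 223 257 [[33.5, 8.5]] [[38.5, 6.9]]
span 215 287 343 [[29.7, -11.8], [29.7, 15.0]]
span 305 281 349 [[57.9, -11.7], [57.8, 14.9]]
```

Emit:
play_rows([
  [[0.003, 0.001, 0.07, 0, 0, 0], [0.003, 0.001, 0.13, 0, 0, 0], [0.003, 0.001, 0.142, 0, 0, 0], [0.003, 0.001, 0.142, 0, 0, 0], [0.003, 0.001, 0.142, 0, 0, 0]],
])

```text
clock: 45.1
ee_pos: [0.5159, -0.1321, 0.0607]
orientation: [-2.444, -1.973, 0.001]
force: [0.3, -0.2, -0.2]
gripper_width: 0.311
grasp_force: 50.2
```

```bash
python3 -c "
from h import *
s,p=pose(); prof(lo=190,zs=(64,p[2]+4.4)); look(None,64,230,285,p[2]+4.4)"
```

```text
[ 515.9 -132.1   60.7   77.8] a,off [68.44 -0.59] F [ 0.3 -0.2 -0.2] w 0.311 50.2
step 243.0 -133 [np.float64(33.5), np.float64(33.3)]
step 251.3 63 [np.float64(36.7), np.float64(36.4)]
step 256.6 89 [np.float64(38.8), np.float64(38.5)]
[ 516.1 -132.2   60.8   77.8] a,off [68.44 -0.47] F [ 0.2 -0.1 -0.5] w 0.318 50.2
gap rows 242 256 [[33.2, -5.0]] [[38.3, -5.0]]
gap rows 242 257 [[33.2, 6.1]] [[38.6, 6.1]]
span 230 281 353 [[28.7, -11.9], [28.6, 14.8]]
span 285 280 351 [[49.8, -12.7], [49.7, 14.6]]
```

Emit:
play_rows([
  [[0.006, 0.002, 0, 0, 0, 0], [0.011, 0.002, 0, 0, 0, 0], [0.011, 0.002, 0.002, 0, 0, 0], [0.011, 0.002, 0.005, 0, 0, 0], [0.011, 0.002, 0.005, 0, 0, 0]],
])

```text
clock: 45.7
ee_pos: [0.5172, -0.1298, 0.0599]
orientation: [-2.445, -1.973, 0.0]
force: [0.2, -0.1, -1.2]
gripper_width: 0.318
grasp_force: 50.2
```

```bash
python3 -c "
from h import *
s,p=pose(); prof(lo=190,zs=(64,)); look(None,64,230,285,64)"
```

```text
[ 517.2 -129.8   59.9   77.8] a,off [65.84  0.15] F [ 0.2 -0.1 -1.2] w 0.318 50.2
step 250.6 -124 [np.float64(33.6)]
step 254.0 50 [np.float64(34.9)]
step 256.7 88 [np.float64(36.0)]
[ 517.2 -129.8   59.9   77.8] a,off [65.85  0.14] F [-0.1 -0.4 -0.6] w 0.316 50.2
gap rows 250 256 [[33.4, -4.4]] [[35.7, -4.4]]
gap rows 250 257 [[33.4, 6.7]] [[36.1, 6.7]]
span 230 279 352 [[25.9, -11.9], [25.9, 14.9]]
span 285 280 350 [[47.2, -12.1], [47.2, 14.8]]
```

Emit:
play_rows([
  [[0, 0, 0.002, 0, 0, 0], [0, 0, 0.002, 0, 0, 0]],
])

```text
clock: 46.0
ee_pos: [0.5174, -0.1298, 0.0597]
orientation: [2.444, 1.973, -0.0]
force: [-0.0, 0.0, 1.7]
gripper_width: 0.317
grasp_force: 50.6
```

Emit:
play_rows([
  [[0, 0, 0, 0, 0, 0], [0, 0, 0, 0, 0, 0], [0, 0, 0, 0, 0, 0], [0, 0, -0.15, 0, 0, 0], [0, 0, -0.3, 0, 0, 0], [0, 0, -0.3, 0, 0, 0], [0, 0, -0.3, 0, 0, 0]],
], claw=0.55)

```text
clock: 46.7
ee_pos: [0.5176, -0.1301, 0.1351]
orientation: [2.444, 1.972, 0.001]
force: [-0.8, -1.0, 0.5]
gripper_width: 0.546
grasp_force: 0.0
```

```bash
python3 - <<'E'
from h import *
st(); plan([(608.7,290,95,14.9)])
E
```

```text
[ 517.6 -130.1  135.1   77.8] a,off [66.13  0.57] F [-0.8 -1.   0.5] w 0.546 0.0
from [ 517.6 -130.1  135.1   77.8]
  -> [547.9   9.9 121.7  56.8] row [np.float64(0.573), np.float64(0.0), np.float64(0.053), 0, 0, np.float64(0.732)] rows>= 3
  -> [578.3 150.  108.4  35.9] row [np.float64(0.535), np.float64(-0.205), np.float64(0.053), 0, 0, np.float64(0.732)] rows>= 3
  -> [608.7 290.   95.   14.9] row [np.float64(0.427), np.float64(-0.383), np.float64(0.053), 0, 0, np.float64(0.732)] rows>= 3
```

Emit:
play_rows([
  [[0.573, 0, 0.05, 0, 0, 0.4], [0.573, 0, 0.05, 0, 0, 0.732], [0.573, 0, 0.05, 0, 0, 0.732], [0.573, 0, 0.05, 0, 0, 0.732]],
])

```text
clock: 47.1
ee_pos: [0.547, 0.0192, 0.1211]
orientation: [-2.751, -1.508, -0.002]
force: [0.0, -0.3, -0.2]
gripper_width: 0.552
grasp_force: 0.0
```

Emit:
play_rows([
  [[0.535, -0.205, 0.05, 0, 0, 0.4], [0.535, -0.205, 0.05, 0, 0, 0.732], [0.535, -0.205, 0.05, 0, 0, 0.732], [0.535, -0.205, 0.05, 0, 0, 0.732]],
])

```text
clock: 47.5
ee_pos: [0.5764, 0.1584, 0.1084]
orientation: [-2.98, -0.98, -0.0]
force: [0.2, -0.0, -1.0]
gripper_width: 0.547
grasp_force: 0.0
```

Emit:
play_rows([
  [[0.427, -0.383, 0.05, 0, 0, 0.4], [0.427, -0.383, 0.05, 0, 0, 0.732], [0.427, -0.383, 0.05, 0, 0, 0.732], [0.427, -0.383, 0.05, 0, 0, 0.732], [0.427, -0.383, 0.05, 0, 0, 0.732], [0.427, -0.383, 0.05, 0, 0, 0.732], [0.427, -0.383, 0.05, 0, 0, 0.732]],
])

```text
clock: 48.2
ee_pos: [0.6085, 0.2878, 0.0965]
orientation: [3.114, 0.404, -0.001]
force: [-0.5, 0.3, 0.6]
gripper_width: 0.55
grasp_force: 0.0
```

```bash
python3 -c "
from h import *
pick()"
```

```text
[311. 266.] [609.  289.9  62.5  27.5  14.9]
from [608.6 288.   96.7  14.8]
  -> [609.  289.9  22.   14.9] row [np.float64(0.003), np.float64(-0.007), np.float64(0.299), 0, 0, np.float64(-0.006)] rows>= 2
```

Emit:
play_rows([
  [[0.002, -0.002, 0.15, 0, 0, 0], [0.002, -0.002, 0.28, 0, 0, 0], [0.002, -0.002, 0.302, 0, 0, 0], [0.002, -0.002, 0.302, 0, 0, 0], [0.002, -0.002, 0.302, 0, 0, 0]],
])

```text
clock: 48.75
ee_pos: [0.6096, 0.2913, 0.0232]
orientation: [-3.114, -0.407, -0.003]
force: [-0.5, 0.1, 1.2]
gripper_width: 0.544
grasp_force: 0.0
```

Emit:
play_rows([
  [[0, 0, 0, 0, 0, 0], [0, 0, 0, 0, 0, 0], [0, 0, 0, 0, 0, 0], [0, 0, 0, 0, 0, 0], [0, 0, 0, 0, 0, 0], [0, 0, 0, 0, 0, 0]],
], claw=0.1)

```text
clock: 49.35
ee_pos: [0.6098, 0.2917, 0.0237]
orientation: [-3.114, -0.407, -0.005]
force: [-0.6, -0.2, 7.3]
gripper_width: 0.316
grasp_force: 50.9
```

```bash
python3 -c "
from h import *
carry(133.5,95,150)"
```

```text
[609.77 291.74  23.7   14.9 ] 0.3164571449220124 50.86934208869934
from [609.8 291.7  23.7  14.9]
  -> [609.8 291.7 150.   14.9] row [np.float64(0.0), np.float64(0.0), np.float64(-0.505), 0, 0, np.float64(-0.0)] rows>= 3
  -> [574.2 129.2 150.   35.9] row [np.float64(-0.305), np.float64(0.592), np.float64(-0.0), 0, 0, np.float64(-0.732)] rows>= 4
  -> [538.6 -33.4 150.   56.8] row [np.float64(-0.496), np.float64(0.444), np.float64(-0.0), 0, 0, np.float64(-0.732)] rows>= 4
  -> [ 503.  -195.9  150.    77.8] row [np.float64(-0.622), np.float64(0.237), np.float64(-0.0), 0, 0, np.float64(-0.732)] rows>= 4
  -> [ 503.  -195.9   95.    77.8] row [np.float64(0.0), np.float64(0.0), np.float64(0.22), 0, 0, np.float64(-0.0)] rows>= 2
```

Emit:
play_rows([
  [[0, 0, -0.2, 0, 0, 0], [0, 0, -0.4, 0, 0, 0], [0, 0, -0.5, 0, 0, 0], [-0.305, 0.592, -0.5, 0, 0, -0.35], [-0.305, 0.592, -0.5, 0, 0, -0.732], [-0.305, 0.592, -0.5, 0, 0, -0.732], [-0.305, 0.592, -0.5, 0, 0, -0.732], [-0.305, 0.592, -0.5, 0, 0, -0.732]],
])

```text
clock: 50.15
ee_pos: [0.573, 0.1242, 0.1467]
orientation: [2.99, 0.958, -0.001]
force: [-0.0, 0.9, -1.0]
gripper_width: 0.315
grasp_force: 50.0
```

Emit:
play_rows([
  [[-0.496, 0.444, 0, 0, 0, -0.35], [-0.496, 0.444, 0, 0, 0, -0.732], [-0.496, 0.444, 0, 0, 0, -0.732], [-0.496, 0.444, 0, 0, 0, -0.732], [-0.496, 0.444, 0, 0, 0, -0.732]],
])

```text
clock: 50.65
ee_pos: [0.5377, -0.0365, 0.1467]
orientation: [2.766, 1.489, -0.0]
force: [0.5, 0.9, -0.8]
gripper_width: 0.319
grasp_force: 50.0
```

Emit:
play_rows([
  [[-0.622, 0.237, 0, 0, 0, -0.35], [-0.622, 0.237, 0, 0, 0, -0.732], [-0.622, 0.237, 0, 0, 0, -0.732], [-0.622, 0.237, 0, 0, 0, -0.732], [-0.622, 0.237, 0, 0, 0, -0.732], [-0.622, 0.237, 0, 0, 0, -0.732]],
])

```text
clock: 51.25
ee_pos: [0.5034, -0.1943, 0.147]
orientation: [2.442, 1.976, 0.003]
force: [0.2, 0.8, -0.6]
gripper_width: 0.322
grasp_force: 50.0
```

Emit:
play_rows([
  [[0, 0, 0.1, 0, 0, 0], [0, 0, 0.2, 0, 0, 0], [0, 0, 0.2, 0, 0, 0], [0, 0, 0.2, 0, 0, 0], [0, 0, 0.2, 0, 0, 0]],
])

```text
clock: 51.75
ee_pos: [0.5035, -0.1954, 0.0979]
orientation: [2.441, 1.975, 0.002]
force: [-0.6, -0.4, 0.2]
gripper_width: 0.317
grasp_force: 50.0
```

```bash
python3 -c "
from h import *
s,p=pose(); prof(lo=80,zs=(64,p[2]+4.3),fn='w17.png'); look(None,64,190,305,p[2]+4.3)"
```

```text
[ 503.5 -195.4   97.9   77.9] a,off [132.94   0.61] F [-0.6 -0.4  0.2] w 0.317 50.0
step 81.0 153 [np.float64(36.4), np.float64(43.5)]
step 226.0 -75 [np.float64(99.5), np.float64(91.4)]
step 256.8 88 [np.float64(114.8), np.float64(103.1)]
[ 503.3 -196.    97.9   77.9] a,off [133.5    0.57] F [ 0.1 -0.5 -1. ] w 0.315 50.0
gap rows 225 257 [[99.6, -5.5]] [[103.7, -4.0]]
gap rows 225 257 [[99.5, 8.7]] [[103.7, 7.1]]
span 190 286 343 [[83.1, -11.9], [83.1, 14.9]]
span 305 281 349 [[123.0, -11.5], [123.0, 15.1]]
```

Same descent as last time, which ends with a slightly wide gap, then the fine correction.

Emit:
play_rows([
  [[0.003, 0.001, 0.07, 0, 0, 0], [0.003, 0.001, 0.13, 0, 0, 0], [0.003, 0.001, 0.142, 0, 0, 0], [0.003, 0.001, 0.142, 0, 0, 0], [0.003, 0.001, 0.142, 0, 0, 0]],
])

```text
clock: 52.35
ee_pos: [0.502, -0.1959, 0.0603]
orientation: [-2.444, -1.973, 0.001]
force: [0.3, 0.4, -0.6]
gripper_width: 0.315
grasp_force: 50.0
```

```bash
python3 -c "
from h import *
s,p=pose(); prof(lo=190,zs=(64,p[2]+4.3)); look(None,64,230,285,p[2]+4.3)"
```

```text
[ 502.  -195.9   60.3   77.8] a,off [133.72  -0.7 ] F [ 0.3  0.4 -0.6] w 0.315 50.0
step 245.0 -139 [np.float64(99.5), np.float64(99.3)]
step 253.0 59 [np.float64(102.5), np.float64(102.4)]
step 256.8 87 [np.float64(104.0), np.float64(103.8)]
[ 502.1 -196.    60.4   77.8] a,off [133.74  -0.61] F [ 1.   0.  -0.3] w 0.32 50.0
gap rows 245 257 [[99.5, -5.1]] [[104.0, -5.1]]
gap rows 244 257 [[99.1, 5.9]] [[104.0, 6.0]]
span 230 281 354 [[93.9, -12.0], [93.8, 15.0]]
span 285 280 350 [[115.1, -12.8], [115.0, 14.1]]
```

Emit:
play_rows([
  [[0.005, 0.003, 0, 0, 0, 0], [0.009, 0.003, 0, 0, 0, 0], [0.009, 0.003, 0.002, 0, 0, 0], [0.009, 0.003, 0.005, 0, 0, 0], [0.009, 0.003, 0.005, 0, 0, 0]],
])

```text
clock: 52.95
ee_pos: [0.5037, -0.194, 0.0598]
orientation: [2.445, 1.973, 0.0]
force: [0.4, 0.4, -0.4]
gripper_width: 0.313
grasp_force: 50.1
```

```bash
python3 -c "
from h import *
s,p=pose(); prof(lo=190,zs=(64,)); look(None,64,230,285,64)"
```

```text
[ 503.7 -194.    59.8   77.8] a,off [131.49   0.48] F [ 0.4  0.4 -0.4] w 0.313 50.1
step 251.1 -139 [np.float64(99.4)]
step 255.0 56 [np.float64(100.9)]
step 257.0 69 [np.float64(101.7)]
[ 503.6 -194.1   59.7   77.8] a,off [131.6    0.43] F [ 0.3 -0.5 -0.9] w 0.318 50.1
gap rows 251 257 [[99.5, -4.1]] [[101.8, -4.1]]
gap rows 251 257 [[99.5, 7.0]] [[101.8, 7.0]]
span 230 278 351 [[91.6, -12.0], [91.6, 14.8]]
span 285 280 350 [[112.9, -11.8], [112.9, 15.1]]
```

Gap is 2.3 mm, aligned. I'll release and fetch the fifth brick.

Emit:
play_rows([
  [[0, 0, 0.002, 0, 0, 0], [0, 0, 0.002, 0, 0, 0]],
])

```text
clock: 53.25
ee_pos: [0.5036, -0.1941, 0.0597]
orientation: [2.444, 1.973, -0.001]
force: [-1.4, 0.6, 4.7]
gripper_width: 0.319
grasp_force: 50.7
```

Emit:
play_rows([
  [[0, 0, 0, 0, 0, 0], [0, 0, 0, 0, 0, 0], [0, 0, 0, 0, 0, 0], [0, 0, -0.15, 0, 0, 0], [0, 0, -0.3, 0, 0, 0], [0, 0, -0.3, 0, 0, 0], [0, 0, -0.3, 0, 0, 0]],
], claw=0.55)

```text
clock: 53.95
ee_pos: [0.5039, -0.1945, 0.1348]
orientation: [2.444, 1.972, 0.0]
force: [-0.3, 0.2, -0.1]
gripper_width: 0.548
grasp_force: 0.0
```

```bash
python3 - <<'E'
from h import *
st(); plan([(442.3,291.1,95,-3.2)])
f,*v=snap('top')
rects(f,v,(13,70,140),(25,145,255),.028,(190,200,300,320),60)
E
```

```text
[ 503.9 -194.5  134.8   77.8] a,off [131.92   0.77] F [-0.3  0.2 -0.1] w 0.548 0.0
from [ 503.9 -194.5  134.8   77.8]
  -> [483.3 -32.6 121.5  50.8] row [np.float64(0.615), np.float64(-0.217), np.float64(0.053), 0, 0, np.float64(0.942)] rows>= 4
  -> [462.8 129.2 108.3  23.8] row [np.float64(0.45), np.float64(-0.473), np.float64(0.053), 0, 0, np.float64(0.942)] rows>= 4
  -> [442.3 291.1  95.   -3.2] row [np.float64(0.186), np.float64(-0.626), np.float64(0.053), 0, 0, np.float64(0.942)] rows>= 4
[236. 293.] [440.4 292.9  62.8  28.7  -3.5]
```

Emit:
play_rows([
  [[0.615, -0.217, 0.05, 0, 0, 0.3], [0.615, -0.217, 0.05, 0, 0, 0.6], [0.615, -0.217, 0.05, 0, 0, 0.942], [0.615, -0.217, 0.05, 0, 0, 0.942], [0.615, -0.217, 0.05, 0, 0, 0.942]],
])

```text
clock: 54.5
ee_pos: [0.4815, -0.0287, 0.1206]
orientation: [-2.831, -1.356, 0.003]
force: [0.2, -0.0, -0.0]
gripper_width: 0.55
grasp_force: 0.0
```

Emit:
play_rows([
  [[0.45, -0.473, 0.05, 0, 0, 0.3], [0.45, -0.473, 0.05, 0, 0, 0.6], [0.45, -0.473, 0.05, 0, 0, 0.942], [0.45, -0.473, 0.05, 0, 0, 0.942], [0.45, -0.473, 0.05, 0, 0, 0.942]],
])

```text
clock: 55.0
ee_pos: [0.4615, 0.1327, 0.1085]
orientation: [-3.071, -0.657, 0.002]
force: [-0.1, -0.1, -0.1]
gripper_width: 0.55
grasp_force: 0.0
```

Emit:
play_rows([
  [[0.186, -0.626, 0.05, 0, 0, 0.3], [0.186, -0.626, 0.05, 0, 0, 0.6], [0.186, -0.626, 0.05, 0, 0, 0.942], [0.186, -0.626, 0.05, 0, 0, 0.942], [0.186, -0.626, 0.05, 0, 0, 0.942], [0.186, -0.626, 0.05, 0, 0, 0.942], [0.186, -0.626, 0.05, 0, 0, 0.942], [0.186, -0.626, 0.05, 0, 0, 0.942]],
])

```text
clock: 55.8
ee_pos: [0.4425, 0.2892, 0.0965]
orientation: [3.139, -0.09, -0.0]
force: [0.3, -0.3, -0.2]
gripper_width: 0.551
grasp_force: 0.0
```

```bash
python3 -c "
from h import *
pick()"
```

```text
[311. 268.] [442.5 291.5  62.7  27.3  -3.5]
from [442.5 289.6  96.7  -3.3]
  -> [442.5 291.5  22.   -3.5] row [np.float64(-0.0), np.float64(-0.007), np.float64(0.299), 0, 0, np.float64(0.008)] rows>= 2
```

Emit:
play_rows([
  [[0, -0.003, 0.15, 0, 0, 0.008], [0, -0.003, 0.28, 0, 0, 0.008], [0, -0.003, 0.302, 0, 0, 0.008], [0, -0.003, 0.302, 0, 0, 0.008], [0, -0.003, 0.302, 0, 0, 0.008]],
])

```text
clock: 56.35
ee_pos: [0.4425, 0.2926, 0.0225]
orientation: [-3.139, 0.093, -0.002]
force: [0.5, 0.5, -0.2]
gripper_width: 0.55
grasp_force: 0.0
```

Emit:
play_rows([
  [[0, 0, 0, 0, 0, 0], [0, 0, 0, 0, 0, 0], [0, 0, 0, 0, 0, 0], [0, 0, 0, 0, 0, 0], [0, 0, 0, 0, 0, 0], [0, 0, 0, 0, 0, 0]],
], claw=0.1)

```text
clock: 56.95
ee_pos: [0.4428, 0.2929, 0.0229]
orientation: [-3.139, 0.092, -0.004]
force: [-0.1, -1.0, 6.8]
gripper_width: 0.318
grasp_force: 51.1
```

```bash
python3 -c "
from h import *
carry(34.5,105,165)"
```

```text
[442.8  292.94  22.91  -3.38] 0.3177989708912514 51.12703621387482
from [442.8 292.9  22.9  -3.4]
  -> [442.8 292.9 165.   -3.4] row [np.float64(0.0), np.float64(-0.0), np.float64(-0.568), 0, 0, np.float64(-0.0)] rows>= 3
  -> [469.9 162.2 165.   23.7] row [np.float64(0.139), np.float64(0.516), np.float64(-0.0), 0, 0, np.float64(-0.945)] rows>= 4
  -> [496.9  31.5 165.   50.7] row [np.float64(-0.111), np.float64(0.522), np.float64(-0.0), 0, 0, np.float64(-0.945)] rows>= 4
  -> [524.  -99.2 165.   77.8] row [np.float64(-0.336), np.float64(0.415), np.float64(-0.0), 0, 0, np.float64(-0.945)] rows>= 4
  -> [524.  -99.2 105.   77.8] row [np.float64(0.0), np.float64(-0.0), np.float64(0.24), 0, 0, np.float64(0.0)] rows>= 2
```

Emit:
play_rows([
  [[0, 0, -0.2, 0, 0, 0], [0, 0, -0.4, 0, 0, 0], [0, 0, -0.57, 0, 0, 0], [0.139, 0.516, -0.57, 0, 0, -0.4], [0.139, 0.516, -0.57, 0, 0, -0.945], [0.139, 0.516, -0.57, 0, 0, -0.945], [0.139, 0.516, -0.57, 0, 0, -0.945], [0.139, 0.516, -0.57, 0, 0, -0.945], [0.139, 0.516, -0.57, 0, 0, -0.945]],
])

```text
clock: 57.85
ee_pos: [0.4688, 0.1621, 0.1643]
orientation: [-3.074, -0.644, -0.001]
force: [0.1, 0.5, 0.7]
gripper_width: 0.316
grasp_force: 50.2
```

Emit:
play_rows([
  [[-0.111, 0.522, 0, 0, 0, -0.4], [-0.111, 0.522, 0, 0, 0, -0.945], [-0.111, 0.522, 0, 0, 0, -0.945], [-0.111, 0.522, 0, 0, 0, -0.945], [-0.111, 0.522, 0, 0, 0, -0.945]],
])

```text
clock: 58.35
ee_pos: [0.496, 0.0309, 0.1638]
orientation: [-2.839, -1.345, -0.0]
force: [-0.3, 1.0, -0.8]
gripper_width: 0.317
grasp_force: 50.2
```

Emit:
play_rows([
  [[-0.336, 0.415, 0, 0, 0, -0.4], [-0.336, 0.415, 0, 0, 0, -0.945], [-0.336, 0.415, 0, 0, 0, -0.945], [-0.336, 0.415, 0, 0, 0, -0.945], [-0.336, 0.415, 0, 0, 0, -0.945], [-0.336, 0.415, 0, 0, 0, -0.945]],
])

```text
clock: 58.95
ee_pos: [0.5233, -0.0973, 0.1639]
orientation: [-2.442, -1.976, -0.001]
force: [0.8, 0.5, 0.2]
gripper_width: 0.317
grasp_force: 50.2
```

Emit:
play_rows([
  [[0, 0, 0.12, 0, 0, 0], [0, 0, 0.24, 0, 0, 0], [0, 0, 0.248, 0, 0, 0], [0, 0, 0.248, 0, 0, 0], [0, 0, 0.248, 0, 0, 0]],
])

```text
clock: 59.45
ee_pos: [0.5242, -0.0988, 0.1032]
orientation: [2.442, 1.975, 0.002]
force: [0.4, 0.6, 0.3]
gripper_width: 0.315
grasp_force: 50.2
```

```bash
python3 -c "
from h import *
s,p=pose(); f,v=prof(lo=190,hi=320,zs=(28,36,64,p[2]+5.1),fn='w18.png'); look(None,64,240,285,p[2]+5.1)
cv2.imwrite('pics/v18.png',f[100:400,200:440].repeat(2,0).repeat(2,1)[:,:,::-1])"
```

```text
[524.2 -98.8 103.2  77.9] a,off [34.09  0.44] F [0.4 0.6 0.3] w 0.315 50.2
step 192.0 31 [np.float64(-10.9), np.float64(-11.8), np.float64(-14.8), np.float64(-19.7)]
step 211.0 -27 [np.float64(0.3), np.float64(-1.1), np.float64(-5.7), np.float64(-13.0)]
step 214.4 67 [np.float64(2.3), np.float64(0.9), np.float64(-4.0), np.float64(-11.8)]
step 217.8 82 [np.float64(4.3), np.float64(2.9), np.float64(-2.3), np.float64(-10.6)]
step 223.5 -84 [np.float64(7.8), np.float64(6.2), np.float64(0.5), np.float64(-8.5)]
step 234.0 81 [np.float64(14.2), np.float64(12.3), np.float64(5.8), np.float64(-4.6)]
step 238.5 -94 [np.float64(17.0), np.float64(15.1), np.float64(8.1), np.float64(-3.0)]
step 255.7 90 [np.float64(27.8), np.float64(25.4), np.float64(16.9), np.float64(3.5)]
[524.3 -99.2 103.3  77.9] a,off [34.47  0.58] F [ 0.2  0.1 -0.9] w 0.315 50.2
gap rows 240 255 [[9.3, -5.8]] [[3.7, -4.0]]
gap rows 240 256 [[9.2, 9.1]] [[4.0, 7.1]]
span 285 279 351 [[15.5, -12.0], [15.4, 15.5]]
```

View pics/v18.png

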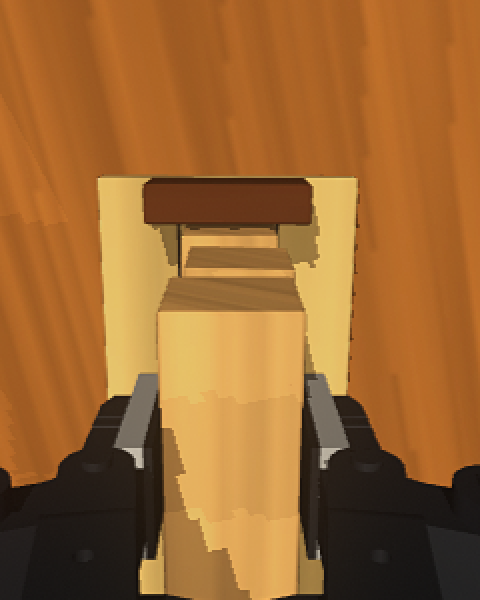

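Half 2's front edge now reads about a=6, where I placed it at about 3. I'll back off and look at the whole stack before placing.

Emit:
play_rows([
  [[0, 0, -0.2, 0, 0, 0], [-0.2, 0, -0.3, 0, 0, 0], [-0.4, 0, -0.3, 0, 0, 0], [-0.5, 0, -0.3, 0, 0, 0], [-0.5, 0, -0.3, 0, 0, 0], [-0.5, 0, -0.3, 0, 0, 0], [-0.5, 0, -0.3, 0, 0, 0]],
])

```text
clock: 60.25
ee_pos: [0.4973, -0.2207, 0.1774]
orientation: [2.442, 1.976, 0.001]
force: [-0.9, 0.3, -0.7]
gripper_width: 0.317
grasp_force: 50.2
```

```bash
python3 -c "
from h import *
f,v=prof(lo=20,hi=320,zs=(28,36,64),fn='w19.png')
cv2.imwrite('pics/v19.png',f[20:320,200:440].repeat(2,0).repeat(2,1)[:,:,::-1])"
```

```text
[ 497.3 -220.7  177.4   77.9] a,off [ 1.5892e+02 -6.0000e-02] F [-0.9  0.3 -0.7] w 0.317 50.2
step 63.0 28 [np.float64(28.9), np.float64(30.8), np.float64(37.2)]
step 167.4 3 [np.float64(102.9), np.float64(102.6), np.float64(101.5)]
step 238.2 -94 [np.float64(160.1), np.float64(158.1), np.float64(151.2)]
step 255.6 89 [np.float64(175.1), np.float64(172.7), np.float64(164.2)]
```

View pics/v19.png

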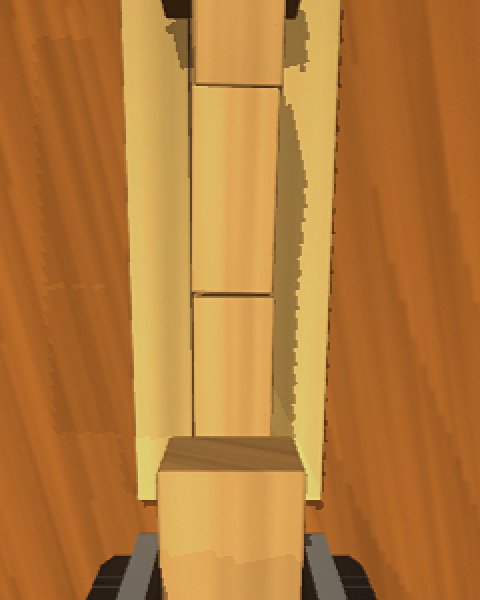

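The gap between half 2 and the next brick has nearly closed, so half 2 was probably knocked a few mm along the board. I'll park the fifth brick on the bench and fix this.

```bash
python3 -c "
from h import *
x,y=P(60,85); plan([(x,y,150,77.8),(x,y,40,77.8)])
f,*v=snap('top','t5.png')
print(proj([[x/1000,y/1000,0.0]],*v))
h=cv2.cvtColor(f,cv2.COLOR_RGB2HSV); c=proj([[x/1000,y/1000,0.0]],*v)[0].astype(int); print(h[c[1]-14:c[1]+15:7,c[0]-14:c[0]+15:7].tolist())"
```

```text
from [ 497.4 -220.4  177.2   78. ]
  -> [ 601.4 -142.   150.    77.8] row [np.float64(0.393), np.float64(0.342), np.float64(0.109), 0, 0, np.float64(0.007)] rows>= 3
  -> [ 601.4 -142.    40.    77.8] row [np.float64(0.0), np.float64(0.0), np.float64(0.44), 0, 0, np.float64(-0.0)] rows>= 3
[[420.96049736 231.0245158 ]]
[[[12, 162, 137], [12, 164, 134], [12, 163, 133], [12, 163, 130], [12, 161, 130]], [[12, 162, 135], [12, 162, 135], [12, 163, 133], [12, 164, 135], [11, 161, 135]], [[12, 164, 121], [12, 165, 116], [12, 163, 117], [11, 163, 117], [12, 166, 117]], [[12, 162, 137], [12, 162, 137], [12, 163, 138], [12, 164, 135], [12, 164, 137]], [[12, 159, 117], [12, 163, 122], [12, 162, 121], [12, 163, 122], [12, 162, 126]]]
```

Clear bench there. Moving over and setting the brick down, with the last stretch slow.

Emit:
play_rows([
  [[0.2, 0.2, 0.05, 0, 0, 0], [0.393, 0.342, 0.1, 0, 0, 0], [0.393, 0.342, 0.1, 0, 0, 0], [0.393, 0.342, 0.1, 0, 0, 0], [0.393, 0.342, 0.3, 0, 0, 0], [0.393, 0.342, 0.5, 0, 0, 0], [0.393, 0.342, 0.55, 0, 0, 0], [0.393, 0.342, 0.55, 0, 0, 0], [0.393, 0.342, 0.55, 0, 0, 0]],
])

```text
clock: 61.25
ee_pos: [0.6025, -0.1437, 0.0413]
orientation: [2.442, 1.973, 0.003]
force: [1.7, -0.3, -0.3]
gripper_width: 0.317
grasp_force: 50.2
```

```bash
python3 -c "
from h import *
st()"
```

```text
[ 602.5 -143.7   41.3   77.9] a,off [61.43 86.43] F [ 1.7 -0.3 -0.3] w 0.317 50.2
```

Emit:
play_rows([
  [[0, 0, 0.03, 0, 0, 0], [0, 0, 0.06, 0, 0, 0], [0, 0, 0.071, 0, 0, 0], [0, 0, 0.071, 0, 0, 0], [0, 0, 0.071, 0, 0, 0]],
])

```text
clock: 61.75
ee_pos: [0.6014, -0.1445, 0.023]
orientation: [2.443, 1.972, -0.001]
force: [-3.5, -0.6, 8.3]
gripper_width: 0.314
grasp_force: 51.2
```

Emit:
play_rows([
  [[0, 0, 0, 0, 0, 0], [0, 0, 0, 0, 0, 0], [0, 0, 0, 0, 0, 0], [0, 0, -0.2, 0, 0, 0], [0, 0, -0.4, 0, 0, 0], [0, 0, -0.46, 0, 0, 0], [0.06, -0.2, -0.46, 0, 0, 0], [0.06, -0.34, -0.46, 0, 0, 0], [0.06, -0.34, -0.46, 0, 0, 0], [0.06, -0.34, -0.46, 0, 0, 0], [0.06, -0.34, -0.46, 0, 0, 0]],
], claw=0.55)

```text
clock: 62.85
ee_pos: [0.5222, -0.112, 0.1366]
orientation: [2.444, 1.972, 0.001]
force: [0.1, 0.2, 0.6]
gripper_width: 0.551
grasp_force: 0.0
```

```bash
python3 -c "
from h import *
f,v=prof(lo=80,hi=470,zs=(36,64),fn='w20.png')
cv2.imwrite('pics/v20.png',f[80:380,200:440].repeat(2,0).repeat(2,1)[:,:,::-1])"
```

```text
[ 522.2 -112.   136.6   77.8] a,off [47.42  1.25] F [0.1 0.2 0.6] w 0.551 0.0
step 166.1 -66 [np.float64(-11.3), np.float64(-12.4)]
step 184.3 -17 [np.float64(0.3), np.float64(-2.2)]
step 187.8 136 [np.float64(2.5), np.float64(-0.2)]
step 193.5 -79 [np.float64(6.2), np.float64(3.0)]
step 199.0 94 [np.float64(9.8), np.float64(6.2)]
step 249.5 -1 [np.float64(44.5), np.float64(36.5)]
step 344.7 5 [np.float64(118.1), np.float64(101.0)]
step 380.0 -19 [np.float64(148.6), np.float64(127.7)]
step 402.7 -126 [np.float64(169.2), np.float64(145.8)]
```

View pics/v20.png

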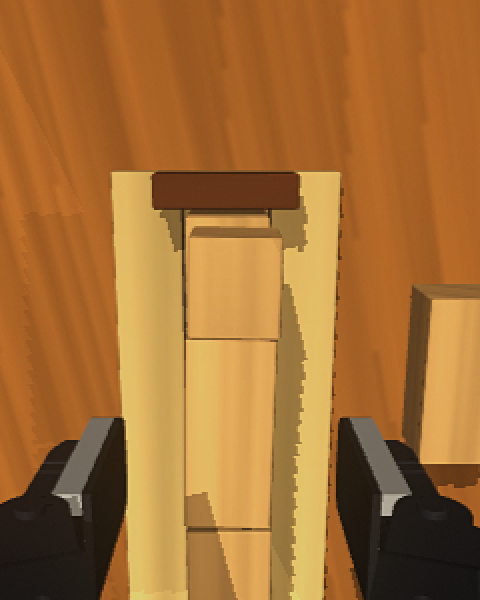

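Half 2's front is at 6.2 and it touches the next brick, which shifted about 1 mm. I'll re-grip half 2 and slide it back.

Emit:
play_rows([
  [[0.105, -0.003, 0, 0, 0, 0], [0.105, -0.003, 0.1, 0, 0, 0], [0.105, -0.003, 0.2, 0, 0, 0], [0.105, -0.003, 0.29, 0, 0, 0], [0.105, -0.003, 0.305, 0, 0, 0], [0.105, -0.003, 0.305, 0, 0, 0], [0.105, -0.003, 0.305, 0, 0, 0]],
])

```text
clock: 63.6
ee_pos: [0.527, -0.0855, 0.0611]
orientation: [2.443, 1.973, 0.002]
force: [0.7, -1.1, 0.2]
gripper_width: 0.548
grasp_force: 0.0
```

```bash
python3 -c "
from h import *
prof(lo=190,hi=400,zs=(28,36,64))"
```

```text
[527.  -85.5  61.1  77.8] a,off [20.56  0.35] F [ 0.7 -1.1  0.2] w 0.548 0.0
step 223.0 -127 [np.float64(-14.5), np.float64(-16.1), np.float64(-21.8)]
step 231.0 26 [np.float64(-10.7), np.float64(-12.5), np.float64(-18.8)]
step 253.0 -30 [np.float64(0.2), np.float64(-2.1), np.float64(-10.4)]
step 255.0 41 [np.float64(1.2), np.float64(-1.2), np.float64(-9.6)]
step 257.0 32 [np.float64(2.2), np.float64(-0.2), np.float64(-8.8)]
step 263.0 76 [np.float64(5.3), np.float64(2.7), np.float64(-6.5)]
step 270.3 -85 [np.float64(9.0), np.float64(6.2), np.float64(-3.6)]
step 293.0 69 [np.float64(21.0), np.float64(17.6), np.float64(5.7)]
step 362.4 13 [np.float64(60.6), np.float64(55.2), np.float64(36.3)]
step 399.0 -19 [np.float64(83.4), np.float64(76.9), np.float64(53.9)]
```

Emit:
play_rows([
  [[0, 0, 0, 0, 0, 0], [0, 0, 0, 0, 0, 0], [0, 0, 0, 0, 0, 0], [0, 0, 0, 0, 0, 0], [0, 0, 0, 0, 0, 0], [0, 0, -0.006, 0, 0, 0], [0.006, 0, -0.006, 0, 0, 0], [0.012, 0, -0.006, 0, 0, 0], [0.012, 0, -0.006, 0, 0, 0], [0.012, 0, -0.006, 0, 0, 0]],
], claw=0.1, grip_force=40)

```text
clock: 64.65
ee_pos: [0.5265, -0.0826, 0.0616]
orientation: [-2.444, -1.974, 0.0]
force: [-0.3, -1.2, -0.8]
gripper_width: 0.316
grasp_force: 39.6
```

```bash
python3 -c "
from h import *
s,p=pose(); prof(lo=220,hi=400,zs=(36,64,65.5))"
```

```text
[526.5 -82.6  61.6  77.9] a,off [17.78 -0.79] F [-0.3 -1.2 -0.8] w 0.316 39.6
step 227.8 -109 [np.float64(-16.6), np.float64(-22.6), np.float64(-23.0)]
step 236.0 38 [np.float64(-12.8), np.float64(-19.5), np.float64(-19.9)]
step 260.1 48 [np.float64(-1.3), np.float64(-10.2), np.float64(-10.7)]
step 268.6 1 [np.float64(2.8), np.float64(-6.8), np.float64(-7.3)]
step 291.7 90 [np.float64(14.4), np.float64(2.6), np.float64(2.0)]
step 361.2 -79 [np.float64(52.1), np.float64(33.3), np.float64(32.3)]
step 368.0 65 [np.float64(56.0), np.float64(36.5), np.float64(35.4)]
step 382.0 -32 [np.float64(64.3), np.float64(43.2), np.float64(42.1)]
```

Emit:
play_rows([
  [[-0.002, 0.004, 0, 0, 0, 0], [-0.002, 0.004, 0.004, 0, 0, 0], [-0.002, 0.004, 0.007, 0, 0, 0], [-0.002, 0.004, 0.007, 0, 0, 0]],
])

```text
clock: 65.1
ee_pos: [0.5277, -0.0836, 0.0613]
orientation: [2.443, 1.973, -0.001]
force: [-3.2, 0.1, 12.9]
gripper_width: 0.319
grasp_force: 41.4
```

```bash
python3 -c "
from h import *
s,p=pose(); prof(lo=250,hi=400,zs=(36,64)); look(None,64,310,375,64)"
```

```text
[527.7 -83.6  61.3  77.8] a,off [18.48  0.62] F [-3.2  0.1 12.9] w 0.319 41.4
step 257.0 -26 [np.float64(-2.2), np.float64(-10.8)]
step 259.9 69 [np.float64(-0.8), np.float64(-9.7)]
step 266.8 88 [np.float64(2.6), np.float64(-7.0)]
step 269.2 -82 [np.float64(3.8), np.float64(-6.0)]
step 291.7 90 [np.float64(15.0), np.float64(3.2)]
step 360.5 -84 [np.float64(52.3), np.float64(33.5)]
step 367.0 67 [np.float64(56.0), np.float64(36.5)]
step 376.0 -24 [np.float64(61.3), np.float64(40.8)]
[527.7 -83.6  61.3  77.8] a,off [18.48  0.64] F [-4.4  0.1 12.3] w 0.315 41.4
gap rows 361 375 [[33.7, -4.4]] [[40.4, -4.5]]
gap rows 361 367 [[33.7, 7.9]] [[36.5, 7.9]]
span 310 285 348 [[10.9, -10.1], [10.9, 15.0]]
span 375 309 347 [[40.3, -0.8], [40.3, 15.4]]
```

Emit:
play_rows([
  [[0, 0, -0.003, 0, 0, 0], [0, 0, -0.003, 0, 0, 0]],
])

```text
clock: 65.4
ee_pos: [0.5277, -0.0836, 0.0614]
orientation: [2.444, 1.973, -0.0]
force: [-2.6, -1.0, 8.4]
gripper_width: 0.316
grasp_force: 40.6
```

Emit:
play_rows([
  [[0, 0, 0, 0, 0, 0], [0, 0, 0, 0, 0, 0], [0, 0, 0, 0, 0, 0], [0, 0, -0.1, 0, 0, 0], [0, 0, -0.15, 0, 0, 0], [-0.15, 0, -0.15, 0, 0, 0], [-0.3, 0, -0.15, 0, 0, 0], [-0.38, 0, -0.15, 0, 0, 0], [-0.38, 0, -0.15, 0, 0, 0], [-0.38, 0, -0.15, 0, 0, 0]],
], claw=0.55)

```text
clock: 66.4
ee_pos: [0.5075, -0.1762, 0.0983]
orientation: [2.445, 1.973, 0.001]
force: [0.7, 0.6, 0.2]
gripper_width: 0.55
grasp_force: 0.0
```

```bash
python3 -c "
from h import *
for c in (300,325): prof(c,lo=40,hi=330,zs=(36,64),fn='w21.png')
f=cv2.imread('pics/w21.png');cv2.imwrite('pics/v21.png',f[100:400,200:440].repeat(2,0).repeat(2,1))"
```

```text
[ 507.5 -176.2   98.3   77.8] a,off [113.33   0.47] F [0.7 0.6 0.2] w 0.55 0.0
step 48.0 121 [np.float64(-3.3), np.float64(4.1)]
step 124.2 -137 [np.float64(32.0), np.float64(34.2)]
step 129.5 86 [np.float64(34.6), np.float64(36.4)]
step 132.0 67 [np.float64(35.9), np.float64(37.4)]
step 267.9 1 [np.float64(110.6), np.float64(101.0)]
[ 507.7 -175.3   98.4   77.9] a,off [112.31   0.51] F [-0.8  0.5  0.7] w 0.546 0.0
step 50.3 116 [np.float64(-3.4), np.float64(3.9)]
step 126.5 -110 [np.float64(32.1), np.float64(34.1)]
step 131.5 53 [np.float64(34.6), np.float64(36.2)]
step 134.0 81 [np.float64(35.8), np.float64(37.2)]
step 269.7 -13 [np.float64(110.7), np.float64(100.9)]
```

View pics/v21.png

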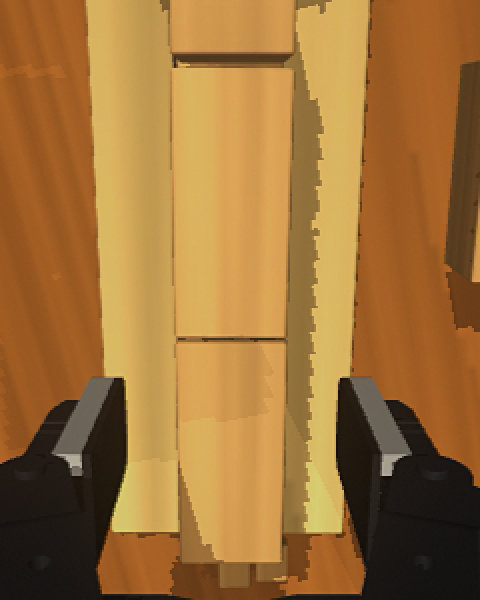

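The stop end gap is ~2.9 mm and the D–B gap ~1 mm. I'll nudge D 1 mm toward the stop.

Emit:
play_rows([
  [[0.1, 0, 0, 0, 0, 0], [0.178, 0, 0, 0, 0, 0], [0.178, 0, 0, 0, 0, 0], [0.178, 0, 0.07, 0, 0, 0], [0.178, 0, 0.13, 0, 0, 0], [0.178, 0, 0.145, 0, 0, 0], [0.178, 0, 0.145, 0, 0, 0], [0.178, 0, 0.145, 0, 0, 0]],
])

```text
clock: 67.3
ee_pos: [0.517, -0.1328, 0.0622]
orientation: [2.444, 1.974, 0.0]
force: [-0.3, 0.1, 0.6]
gripper_width: 0.552
grasp_force: 0.0
```

Emit:
play_rows([
  [[0, 0, 0, 0, 0, 0], [0, 0, 0, 0, 0, 0], [0, 0, 0, 0, 0, 0], [0, 0, 0, 0, 0, 0], [0, 0, 0, 0, 0, 0]],
], claw=0.1)

```text
clock: 67.8
ee_pos: [0.5174, -0.133, 0.0627]
orientation: [2.443, 1.973, 0.001]
force: [-1.1, -0.6, 6.3]
gripper_width: 0.321
grasp_force: 40.5
```

```bash
python3 -c "
from h import *
prof(305,lo=200,hi=330,zs=(64,)); look(None,64,235,290,64)"
```

```text
[ 517.4 -133.    62.7   77.8] a,off [68.96  0.98] F [-1.1 -0.6  6.3] w 0.321 40.5
step 241.3 -134 [np.float64(33.9)]
step 246.0 53 [np.float64(35.7)]
step 249.0 78 [np.float64(36.9)]
[ 517.4 -132.9   62.7   77.8] a,off [68.9   0.95] F [-1.5  0.   6.6] w 0.319 40.5
gap rows 241 249 [[33.8, -3.7]] [[36.9, -3.7]]
gap rows 241 249 [[33.7, 7.6]] [[36.8, 7.6]]
span 235 279 350 [[31.5, -11.5], [31.4, 15.4]]
span 290 281 349 [[53.5, -11.3], [53.4, 15.6]]
```

Emit:
play_rows([
  [[0, 0, -0.005, 0, 0, 0], [0.004, -0.001, -0.005, 0, 0, 0], [0.004, -0.001, -0.005, 0, 0, 0], [0.004, -0.001, -0.005, 0, 0, 0]],
])

```text
clock: 68.3
ee_pos: [0.5166, -0.1317, 0.063]
orientation: [-2.444, -1.974, 0.0]
force: [0.5, -0.2, -0.4]
gripper_width: 0.318
grasp_force: 39.8
```

```bash
python3 -c "
from h import *
look(None,64,235,290,65)"
```

```text
[ 516.6 -131.7   63.    77.9] a,off [67.83 -0.1 ] F [ 0.5 -0.2 -0.4] w 0.318 39.8
gap rows 243 249 [[33.6, -4.7]] [[35.6, -4.7]]
gap rows 243 249 [[33.5, 6.5]] [[35.6, 6.5]]
span 235 282 352 [[30.5, -11.4], [30.4, 15.1]]
span 290 281 349 [[52.1, -12.2], [52.1, 14.5]]
```

Emit:
play_rows([
  [[0, 0.002, 0.002, 0, 0, 0], [0, 0.002, 0.003, 0, 0, 0], [0, 0.002, 0.003, 0, 0, 0]],
])

```text
clock: 68.65
ee_pos: [0.5171, -0.1318, 0.0627]
orientation: [-2.444, -1.974, 0.001]
force: [-1.9, 1.0, 4.5]
gripper_width: 0.316
grasp_force: 40.4
```

Emit:
play_rows([
  [[0, 0, 0, 0, 0, 0], [0, 0, 0, 0, 0, 0], [0, 0, 0, 0, 0, 0], [0, 0, -0.1, 0, 0, 0], [0, 0, -0.15, 0, 0, 0], [-0.17, 0, -0.15, 0, 0, 0], [-0.17, 0, -0.15, 0, 0, 0], [-0.17, 0, -0.15, 0, 0, 0], [-0.17, 0, -0.15, 0, 0, 0]],
], claw=0.55)

```text
clock: 69.55
ee_pos: [0.5084, -0.1728, 0.1001]
orientation: [-2.443, -1.974, -0.001]
force: [0.3, -0.4, -1.3]
gripper_width: 0.555
grasp_force: 0.0
```

```bash
python3 -c "
from h import *
f,v=prof(305,lo=40,hi=330,zs=(36,64),fn='w22.png')
g=cv2.cvtColor(f,cv2.COLOR_RGB2GRAY).astype(int); print(g[255:285,290:340].mean(1).round())
plan([(601.4,-144.5,105,77.8)])"
```

```text
[ 508.4 -172.8  100.1   77.9] a,off [109.72   0.66] F [ 0.3 -0.4 -1.3] w 0.555 0.0
step 46.0 -57 [np.float64(-8.2), np.float64(-0.7)]
step 58.0 133 [np.float64(-2.9), np.float64(3.9)]
step 132.9 -138 [np.float64(32.6), np.float64(34.1)]
step 137.4 146 [np.float64(34.9), np.float64(36.0)]
step 270.9 -97 [np.float64(109.4), np.float64(99.6)]
step 275.0 74 [np.float64(112.0), np.float64(101.8)]
[172. 172. 172. 172. 172. 172. 172. 172. 172. 171. 171. 171. 170. 169.
 174. 114.  56.  70. 101. 102. 159. 166. 164. 164. 164. 164. 164. 164.
 164. 164.]
from [ 508.5 -172.4  100.    77.9]
  -> [ 601.4 -144.5  105.    77.8] row [np.float64(0.187), np.float64(0.34), np.float64(-0.02), 0, 0, np.float64(0.004)] rows>= 2
```

Gaps are now 1.9 and 2.2 mm. I'll fetch the parked brick.

Emit:
play_rows([
  [[0.1, 0.17, -0.02, 0, 0, 0], [0.187, 0.34, -0.02, 0, 0, 0], [0.187, 0.34, -0.02, 0, 0, 0], [0.187, 0.34, -0.02, 0, 0, 0], [0.187, 0.34, -0.02, 0, 0, 0]],
])

```text
clock: 70.1
ee_pos: [0.6003, -0.1451, 0.1045]
orientation: [-2.442, -1.974, 0.002]
force: [-0.6, -0.8, -0.0]
gripper_width: 0.55
grasp_force: 0.0
```

```bash
python3 -c "
from h import *
pick(22.5)"
```

```text
[176. 429.] [ 479.5 -247.8   43.8   18.8   40.5]
[254. 379.] [ 542.5 -216.2   29.4    6.    77.9]
[155. 288.] [ 497.5 -142.7   76.    33.3   77.8]
[317. 262.] [ 602.3 -145.7   62.8   27.3   77.7]
[143. 199.] [510.2 -85.1  36.   33.   78. ]
[237. 216.] [ 558.  -110.4   96.6   20.4   77.9]
[143. 161.] [522.9 -60.9  41.2  14.3 -12. ]
from [ 600.2 -145.6  104.6   77.9]
  -> [ 602.3 -145.7   22.5   77.7] row [np.float64(0.001), np.float64(0.008), np.float64(0.328), 0, 0, np.float64(0.005)] rows>= 2
```

Emit:
play_rows([
  [[0, 0.006, 0.15, 0, 0, 0], [0, 0.006, 0.3, 0, 0, 0], [0, 0.006, 0.325, 0, 0, 0], [0, 0.006, 0.325, 0, 0, 0], [0, 0.006, 0.325, 0, 0, 0]],
])

```text
clock: 70.65
ee_pos: [0.6036, -0.146, 0.0254]
orientation: [2.443, 1.973, 0.002]
force: [-0.3, 0.4, 0.1]
gripper_width: 0.548
grasp_force: 0.0
```

Emit:
play_rows([
  [[0, 0, 0, 0, 0, 0], [0, 0, 0, 0, 0, 0], [0, 0, 0, 0, 0, 0], [0, 0, 0, 0, 0, 0], [0, 0, 0, 0, 0, 0], [0, 0, 0, 0, 0, 0]],
], claw=0.1, grip_force=50)

```text
clock: 71.25
ee_pos: [0.6041, -0.1461, 0.0259]
orientation: [2.442, 1.972, 0.003]
force: [-1.6, 0.2, 7.0]
gripper_width: 0.315
grasp_force: 50.9
```

```bash
python3 -c "
from h import *
carry(35.5,105,140)"
```

```text
[ 604.09 -146.14   25.88   77.84] 0.3152478785153348 50.87858855724335
from [ 604.1 -146.1   25.9   77.8]
  -> [ 604.1 -146.1  140.    77.8] row [np.float64(0.0), np.float64(0.0), np.float64(-0.456), 0, 0, np.float64(-0.0)] rows>= 3
  -> [ 523.8 -100.1  140.    77.8] row [np.float64(0.112), np.float64(-0.353), np.float64(-0.0), 0, 0, np.float64(0.001)] rows>= 2
  -> [ 523.8 -100.1  105.    77.8] row [np.float64(0.0), np.float64(0.0), np.float64(0.14), 0, 0, np.float64(-0.0)] rows>= 1
```

Emit:
play_rows([
  [[0, 0, -0.2, 0, 0, 0], [0, 0, -0.4, 0, 0, 0], [0, 0, -0.456, 0, 0, 0], [0, 0, -0.456, 0, 0, 0], [0.06, -0.18, -0.456, 0, 0, 0], [0.112, -0.353, -0.456, 0, 0, 0], [0.112, -0.353, -0.456, 0, 0, 0], [0.112, -0.353, -0.4, 0, 0, 0], [0.112, -0.353, -0.32, 0, 0, 0], [0.112, -0.353, -0.32, 0, 0, 0], [0.112, -0.353, -0.32, 0, 0, 0]],
])

```text
clock: 72.35
ee_pos: [0.5225, -0.1002, 0.1026]
orientation: [-2.443, -1.972, 0.001]
force: [-0.9, 0.2, -0.2]
gripper_width: 0.311
grasp_force: 49.9
```

```bash
python3 -c "
from h import *
s,p=pose(); prof(315,lo=190,hi=330,zs=(28,36,64,p[2]+2.1)); look(None,64,240,290,p[2]+2.1)"
```

```text
[ 522.5 -100.2  102.6   77.8] a,off [35.8  -0.98] F [-0.9  0.2 -0.2] w 0.311 49.9
step 209.4 -13 [np.float64(0.9), np.float64(-0.4), np.float64(-4.9), np.float64(-11.4)]
step 212.0 54 [np.float64(2.5), np.float64(1.1), np.float64(-3.6), np.float64(-10.4)]
step 215.9 1 [np.float64(4.8), np.float64(3.3), np.float64(-1.7), np.float64(-9.0)]
step 226.4 90 [np.float64(11.1), np.float64(9.4), np.float64(3.5), np.float64(-5.1)]
step 234.5 -87 [np.float64(16.1), np.float64(14.2), np.float64(7.6), np.float64(-2.0)]
step 250.8 88 [np.float64(26.3), np.float64(24.0), np.float64(15.9), np.float64(4.3)]
[ 522.9 -100.   103.3   77.8] a,off [35.59 -0.57] F [-0.1 -0.3  0.7] w 0.315 49.9
gap rows 240 251 [[10.4, -7.1]] [[4.3, -5.2]]
gap rows 240 251 [[10.3, 7.8]] [[4.3, 6.1]]
span 290 280 350 [[20.1, -13.2], [20.1, 14.5]]
```

Emit:
play_rows([
  [[0.006, 0.004, 0.02, 0, 0, 0], [0.006, 0.004, 0.04, 0, 0, 0], [0.006, 0.004, 0.044, 0, 0, 0], [0.006, 0.004, 0.044, 0, 0, 0], [0.006, 0.004, 0.044, 0, 0, 0]],
])

```text
clock: 72.95
ee_pos: [0.5237, -0.0987, 0.0928]
orientation: [2.444, 1.974, 0.0]
force: [0.2, 0.1, -0.9]
gripper_width: 0.317
grasp_force: 49.9
```

```bash
python3 -c "
from h import *
s,p=pose(); prof(315,lo=190,hi=330,zs=(28,36,64,p[2]+2.1)); look(None,64,240,290,p[2]+2.1)"
```

```text
[523.7 -98.7  92.8  77.9] a,off [34.11 -0.08] F [ 0.2  0.1 -0.9] w 0.317 49.9
step 191.0 -63 [np.float64(-12.5), np.float64(-13.4), np.float64(-16.4), np.float64(-19.7)]
step 194.0 31 [np.float64(-10.9), np.float64(-11.8), np.float64(-15.1), np.float64(-18.6)]
step 214.0 -31 [np.float64(0.3), np.float64(-1.1), np.float64(-6.0), np.float64(-11.4)]
step 217.5 68 [np.float64(2.3), np.float64(0.8), np.float64(-4.4), np.float64(-10.1)]
step 221.9 4 [np.float64(4.8), np.float64(3.2), np.float64(-2.3), np.float64(-8.5)]
step 234.5 4 [np.float64(12.1), np.float64(10.2), np.float64(3.6), np.float64(-3.7)]
step 250.8 89 [np.float64(21.8), np.float64(19.5), np.float64(11.5), np.float64(2.6)]
[523.8 -98.7  92.9  77.9] a,off [ 3.411e+01 -1.000e-02] F [ 1.  -0.8 -0.4] w 0.314 49.9
gap rows 240 251 [[6.3, -6.0]] [[2.7, -4.6]]
gap rows 240 251 [[6.2, 7.9]] [[2.6, 6.6]]
span 290 280 350 [[18.4, -12.5], [18.3, 15.0]]
```

Emit:
play_rows([
  [[-0.001, 0.001, 0.005, 0, 0, 0], [-0.001, 0.001, 0.009, 0, 0, 0], [-0.001, 0.001, 0.012, 0, 0, 0], [-0.001, 0.001, 0.012, 0, 0, 0]],
])

```text
clock: 73.45
ee_pos: [0.5239, -0.0991, 0.0899]
orientation: [2.444, 1.974, -0.0]
force: [-2.0, 0.2, 1.1]
gripper_width: 0.317
grasp_force: 50.2
```

```bash
python3 -c "
from h import *
s,p=pose(); prof(315,lo=210,hi=330,zs=(36,64,92)); look(None,64,240,290,92)"
```

```text
[523.9 -99.1  89.9  77.8] a,off [34.42  0.21] F [-2.   0.2  1.1] w 0.317 50.2
step 216.6 57 [np.float64(0.1), np.float64(-5.0), np.float64(-10.1)]
step 222.4 1 [np.float64(3.3), np.float64(-2.3), np.float64(-7.9)]
step 250.8 89 [np.float64(19.0), np.float64(10.9), np.float64(2.9)]
[523.9 -99.1  89.9  77.8] a,off [34.45  0.22] F [-0.4  0.2  2.8] w 0.314 50.2
gap rows 240 251 [[5.8, -5.6]] [[3.0, -4.4]]
gap rows 240 251 [[5.8, 8.0]] [[2.9, 6.8]]
span 290 280 350 [[18.7, -12.3], [18.6, 15.2]]
```

Contact, aligned (front at 2.9). Release, retreat and check the whole result.

Emit:
play_rows([
  [[0, 0, 0, 0, 0, 0], [0, 0, 0, 0, 0, 0], [0, 0, 0, 0, 0, 0], [0, 0, 0, 0, 0, 0], [0, 0, -0.1, 0, 0, 0], [0, 0, -0.3, 0, 0, 0], [0, 0, -0.45, 0, 0, 0], [0, 0, -0.45, 0, 0, 0]],
], claw=0.55)

```text
clock: 74.35
ee_pos: [0.527, -0.0988, 0.2073]
orientation: [2.438, 1.969, 0.009]
force: [0.2, 0.3, -0.1]
gripper_width: 0.545
grasp_force: 0.0
```

Emit:
play_rows([
  [[-0.2, 0, 0, 0, 0, 0], [-0.3, 0, 0, 0, 0, 0], [-0.3, 0, 0, 0, 0, 0], [-0.3, 0, 0, 0, 0, 0], [-0.3, 0, 0, 0, 0, 0], [-0.3, 0, 0, 0, 0, 0]],
])

```text
clock: 74.95
ee_pos: [0.5083, -0.1709, 0.2021]
orientation: [-2.441, -1.976, -0.0]
force: [-0.3, 0.4, -0.6]
gripper_width: 0.554
grasp_force: 0.0
```

```bash
python3 -c "
from h import *
f,v=prof(315,lo=40,hi=450,zs=(28,36,64,92))
f2,*w=snap('scene')
a=f[40:340,160:480]; b=cv2.resize(f2[130:330,130:530],(640,320))
cv2.imwrite('pics/v23.png',np.r_[cv2.resize(a,(640,280) if 0 else (300,281)).repeat(1,0) if 0 else np.hstack([a[:280],a[:280]*0]),b][:,:,::-1])"
```

```text
[ 508.3 -170.9  202.1   78. ] a,off [107.9    0.11] F [-0.3  0.4 -0.6] w 0.554 0.0
step 87.0 -62 [np.float64(-10.3), np.float64(-8.9), np.float64(-4.1), np.float64(0.7)]
step 92.0 143 [np.float64(-6.6), np.float64(-5.3), np.float64(-0.9), np.float64(3.6)]
step 192.3 -51 [np.float64(74.0), np.float64(73.1), np.float64(70.0), np.float64(66.9)]
step 217.0 24 [np.float64(95.8), np.float64(94.3), np.float64(89.2), np.float64(84.0)]
step 219.5 33 [np.float64(98.0), np.float64(96.5), np.float64(91.1), np.float64(85.8)]
step 230.0 -155 [np.float64(107.6), np.float64(105.8), np.float64(99.6), np.float64(93.3)]
step 232.7 153 [np.float64(110.0), np.float64(108.2), np.float64(101.7), np.float64(95.3)]
step 307.0 -45 [np.float64(182.8), np.float64(179.0), np.float64(165.7), np.float64(152.5)]
step 309.0 -50 [np.float64(184.9), np.float64(181.0), np.float64(167.6), np.float64(154.1)]
step 312.0 19 [np.float64(188.0), np.float64(184.1), np.float64(170.3), np.float64(156.6)]
step 314.0 -21 [np.float64(190.1), np.float64(186.1), np.float64(172.2), np.float64(158.2)]
step 317.0 52 [np.float64(193.3), np.float64(189.2), np.float64(175.0), np.float64(160.7)]
step 327.0 30 [np.float64(203.9), np.float64(199.6), np.float64(184.3), np.float64(169.1)]
step 330.3 -44 [np.float64(207.5), np.float64(203.1), np.float64(187.5), np.float64(171.9)]
step 373.8 -71 [np.float64(256.4), np.float64(250.6), np.float64(230.5), np.float64(210.3)]
step 376.0 -39 [np.float64(259.0), np.float64(253.2), np.float64(232.8), np.float64(212.4)]
```

View pics/v23.png

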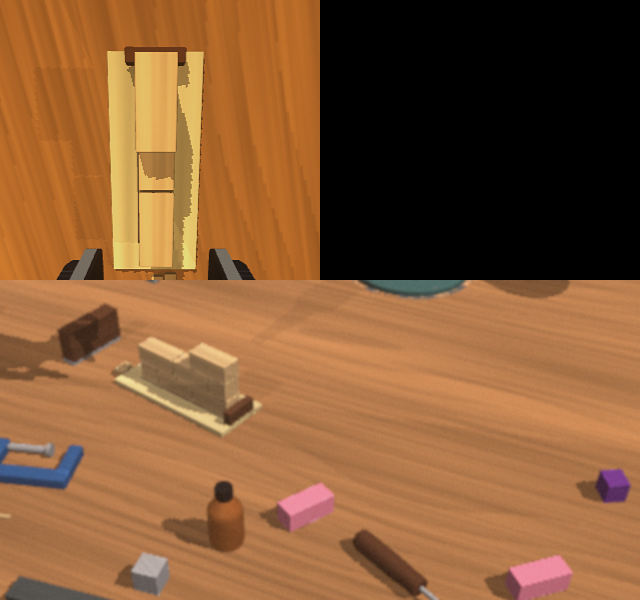

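```bash
python3 -c "
from h import *
print(manip.sign_off())"
```

```text
the job is handed in; nothing more can be done
None
```

The job is handed in: both chips were swept off with the scraper block, the block stands on the bench beyond the board, and all seven bricks are laid in three staggered courses with gaps of about 2 mm; half 2 had slid about 3 mm after I placed it, so I re-set it, and I went over the picture limit, viewing 16 instead of 14.

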